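# Raise the clean cabinet's window to its mark and start the blower

### The job

Get the small clean cabinet ready for work: with the fingertips beneath the lip of its counterweighted sliding window, push the window up until the underside of the lip is level with the pointer clipped to the cabinet's front post. Once it stays there by itself, press the large round button on the control pod fully down and let it go; leave the pod's small button alone. Nothing is to be grasped or lifted, and the things standing about stay where they are.

Things in the scene. Friction and masses are not known exactly. Their poses are not given: they have to be found in the camera images.
- cabinet: White clean cabinet with clear side panes, 220 mm wide, 120 mm deep, 390 mm tall, fixed to the table, bottomless. Origin: centre of its footprint on the table. Its x axis points from its front to its back, y to its left as seen from the front, z up. On the front stand two aluminium guide posts (16 mm wide, centred 104 mm either side of the middle, their front faces 80 mm in front of the origin, 416 mm tall with their end caps); the window slides up and down between them.
- lip_edge (a point): Middle of the front lower edge of the window's lip. The lip is a level ledge, 166 mm wide and 9 mm thick (black lower layer, bare metal on top), that sticks out 36 mm to the front from the clear window; this point lies on its underside, at its front edge (107 mm in front of the cabinet's origin). The window goes on 35 mm below the lip's underside, so fingers under the lip have 32 mm of depth before they meet it. Axes as the cabinet's. It moves with the window.
- sash (a joint): Height of the window above its lowest position, in m (0 to 0.19); at 0 the lip's underside is 85 mm above the table. The window is counterweighted and stays where it is left; about 2 to 4 N from below moves it up (a little more when fast).
- mark_tip (a point): Tip of the steel pointer of the black clip (22 mm square, up to 14 mm thick) on the front of the right guide post; the pointer is level and points inwards at the window. The clip is fixed for the job; its height differs from day to day. The tip is 85 mm in front of the cabinet's origin, 85 mm to the right of its middle, just beside the end of the lip's path.
- pod: White control pod on the table, 75 x 105 mm, 36 mm tall, fixed, with two round push buttons side by side on its top. Origin: centre of its underside; x away from the robot, y to its left. Fixed round the work: a keyboard (under 30 mm high) to the right in front of the cabinet, a monitor behind it, a lamp supply (208 mm tall) behind the pod.
- start_button_top (a point): Centre of the top of the large button (34 mm across), 22 mm to the right (-y) of the pod's middle. Its z axis points up; it is pressed straight down.
- start_button (a joint): Travel of the large button, m: 0 released, 0.006 fully down (springs back; about 5 N when fully down).
- small_button (a joint): Travel of the small button (14 mm across, 30 mm to the left of the pod's middle, 52 mm from the large one), m: 0 released, 0.005 fully down.
- wipe_pot: Bystander: white pot with a screw lid, 56 mm across, 75 mm tall; origin at the centre of its underside.
- oil_small: Bystander: small dropper bottle, 24 mm across, 54 mm tall; origin at the centre of its underside.
- cover_glass_box: Bystander: cover-glass box, 33 x 33 x 19 mm, on the table in front of the cabinet; origin at the centre of its underside.
- objective_can: Bystander: clear canister with a black lid, 45 mm across, 64 mm tall; origin at the centre of its underside.
- filter_cube: Bystander: black filter cube, 47 x 38 x 39 mm; origin at the centre of its underside.
- petri_1: Bystander: lidded dish, 60 mm across, 15 mm tall, on the table inside the cabinet; origin at the centre of its underside.
- objective_20x: Bystander: bare objective, 30 mm across, 44 mm tall, standing inside the cabinet; origin at the centre of its underside.

How it is judged:
By the outcome, as a careful person would: the job done as asked, in the order asked, and still so for the second after the job is handed in, with the robot touching nothing.
It also fails if it takes over 56 s, if anything falls off the work surface, if the arm or the gripper's body presses on something with over 40 N, if the wrist force passes 120 N, or if a joint passes its speed limit or range.

### The arm

A 6-joint arm with a two-finger parallel gripper is mounted at the origin on a cart in front of the work surface, level with it; the furniture and walls round the work are solid. World frame = base frame: x ahead of the robot, y to its left, z up, the work surface at z = 0. Lengths are in m, angles in rad, forces in N, time in s.
With the tool pointing down it reaches from about 0.275 to 1 m from the base axis. Payload 8.4 kg.
Tool frame: the origin (TCP) lies midway between the tips of the shut fingers; the grasp point (between the pads) lies 19 mm behind it; x points along the fingers, z is the direction in which the jaws open and shut, and the axes are right-handed (so a half turn about x gives the same grasp; the last joint's range is limited). The gripper opens to 85 mm and grips with 20 to 120 N. Pads are 22 mm wide; open, the fingers measure 114 mm over their backs; the gripper's body (76 mm by 85 mm) begins 54 mm behind the grasp point. The pads swing forward as they close: fully open they stand 13 mm farther back than shut.
Start: joints at [1.248, 0.353, 1.633, -0, 1.155, -0.002], TCP at [0.197, 0.593, 0.231] pointing down, gripper open.
Joint ranges: [-2.63, 2.63], [-0.92, 2.1], [0.06, 2.66], [-1.3, 4.44], [0, 2.69], [-3.02, 3.02]. Speed limits (rad/s): [2.22, 2.22, 2.79, 3.14, 3.14, 3.14].

### API

Orientations are given as [roll, pitch, yaw] about the fixed x, y, z axes, in that order (R = Rz(yaw) Ry(pitch) Rx(roll)).
In Python, from bench import ctrl, imaging gives the robot as it stands.
- The arm moves only by the tool step_arm, never from a script. Its argument "commands" is a list of rows, each a list of 2 entries, a list of its own where there are three numbers: the shift along the tool's x, y, z in mm, then the turn about the tool's x in rad. A call has 1 to 20 rows; each row is the pose to reach, as a shift and turn from the pose measured when the call began, along the tool's axes at that moment; what a row does not reach only later rows make up. A row lasts 1/10 s, in which the tool goes at most 50 mm and 8.59 degrees, less where a joint would pass 70% of its speed; a pose out of reach is approached as far as the arm can. A call with a gripper value outside its range is refused whole. "gripper" is the closure, from 0 (fully open) to 1 (shut), set as the call begins (left out, the last holds). The fingers move at their own pace and stop on an object; "force" is the grip in N (left out, the last holds). Time passes only in rows, so rows that repeat a pose let the fingers close. It gives the time, the measured TCP pose, the force and the opening at its end, in the units of the state.
- ctrl.sense(): the state, without advancing time (a new reading comes with each control period).
- imaging.capture(name): name is "side" or "top" or "wrist"; returns the picture (384x512x3 uint8, red, green, blue); there is no depth.
- imaging.get_calibration(name): a dict with "intrinsics" (3x3 intrinsics, pixels), "extrinsics" (4x4, takes a point from world to camera coordinates); the wrist camera has in their place "mount" (4x4, takes a point from camera to tool coordinates, whose origin is the TCP and whose axes are the tool frame's). Camera axes: x right, y down, z forward; pixel columns grow to the right and rows downward; lengths in m; the calibration is good to about 2 mm. The wrist camera is an equidistant fisheye: a pixel r from the principal point sees the ray r / f radians off the axis. A picture is of the moment at which its call begins: read the wrist's pose just before it. get_calibration takes no time and is no camera call.
- ctrl.job_done(): hands the job in, once; it reports no verdict.
Trained networks look in the newest picture that a camera, given by its name, has taken for a name from the list of things; names that differ only in an ending like _2 or _b are one class to them, and where a whole thing is asked for, a point or a joint stands for the part that bears it (a point fixed in the world has none). Each returns a list of dicts, best first, with "conf" (0 to 1); they miss things now and then, are a little off and sometimes report something else, mostly with a low value. They report only what shows in the picture. A call takes as long as a camera call.
- imaging.look_for(camera, thing): "bbox" ([centre column, centre row, width, height] in pixels, round what is visible of it).
- imaging.cut_out(camera, thing): "pixels" (384x512 bool, what is visible of it) and "bbox" ([centre column, centre row, width, height] in pixels, round what is visible of it).
The state is a dict: "time_s": time; "qpos": joint angles; "dq": joint speeds; "tau": joint torques, N m; "tool_pos": TCP position; "eef_rot": TCP orientation; "ft_force": force on the tool from outside, world axes, zero at the start; "wrist_torque": the same for the moment, N m; "gripper_width": finger opening in m.
Only numpy, scipy, OpenCV 4.12 (cv2) and the standard library are available. Lean on these libraries where they do the work, as an engineer would, in place of code of your own. Each camera call takes 0.05 s, during which the arm holds its last target.

## Working session

There is one attempt and no reset: what is moved stays moved. The work goes in short steps, Python scripts to look and compute and a tool call to move; the robot and the scene stay as the last step left them, time stands still between calls to the robot, and variables do not carry over. Pictures are saved under pics/ and viewed, and the job is handed in when it is done.

Besides the shell and the picture viewer there is one more tool, called after ">>>" in YAML: its name, and indented under it one key for each argument. step_arm: Moves the arm, as the interface text tells. Its arguments: {"type":"object","properties":{"commands":{"type":"array","items":{"type":"array"}},"gripper":{"type":"number"},"force":{"type":"number"}},"required":["commands"]}

```bash
mkdir -p pics; ls
cat > h.py <<'E'
import numpy as np, cv2
from bench import ctrl, imaging
from scipy.spatial.transform import Rotation as R
def snap(c,n):
    s=ctrl.sense(); im=imaging.capture(c); cv2.imwrite(f'pics/{n}.png',im[:,:,::-1]); return s,im
def toolT(s):
    T=np.eye(4);T[:3,:3]=R.from_euler('xyz',s['eef_rot']).as_matrix();T[:3,3]=s['tool_pos'];return T
E
python3 - <<'E'
from h import *
for c in ['side','top','wrist']:
    s,im=snap(c,c+'0'); k=imaging.get_calibration(c); print(c,{a:np.round(b,3).tolist() for a,b in k.items()})
print(s)
E
```

```text
pics
side {'intrinsics': [[483.544, 0.0, 254.42], [0.0, 483.544, 191.003], [0.0, 0.0, 1.0]], 'extrinsics': [[-0.901, -0.433, -0.008, 0.529], [-0.151, 0.333, -0.931, 0.201], [0.406, -0.838, -0.366, 1.32], [0.0, 0.0, 0.0, 1.0]]}
top {'intrinsics': [[490.61, 0.0, 250.198], [0.0, 490.61, 190.731], [0.0, 0.0, 1.0]], 'extrinsics': [[0.008, -1.0, 0.016, 0.064], [-0.995, -0.01, -0.095, 0.535], [0.095, -0.015, -0.995, 1.367], [0.0, 0.0, 0.0, 1.0]]}
wrist {'intrinsics': [[297.319, 0.0, 257.344], [0.0, 297.319, 198.048], [0.0, 0.0, 1.0]], 'mount': [[-0.002, -0.291, 0.957, -0.143], [-0.0, -0.957, -0.291, 0.074], [1.0, -0.001, 0.002, 0.0], [0.0, 0.0, 0.0, 1.0]]}
{'time_s': 0.1, 'qpos': array([ 1.24758764e+00,  3.53622644e-01,  1.63408625e+00,  1.85807888e-05,
        1.15522587e+00, -2.39379088e-03]), 'dq': array([ 6.20159685e-04, -6.99390598e-04, -1.86915044e-03, -3.34722269e-04,
        4.67861596e-04, -9.58688016e-05]), 'tau': array([ 9.79386641e-04, -6.06358337e+01, -3.42816210e+01,  2.86439374e-06,
        4.13936665e-03, -1.38343361e-05]), 'tool_pos': array([0.19693381, 0.59268347, 0.23059811]), 'eef_rot': array([ 3.12654094,  1.56945411, -1.90667045]), 'ft_force': array([ 0.02540766, -0.36064887,  0.38624664]), 'wrist_torque': array([-0.02112046,  0.03755553,  0.0335    ]), 'gripper_width': 0.0856963223203669}
```

View pics/side0.png

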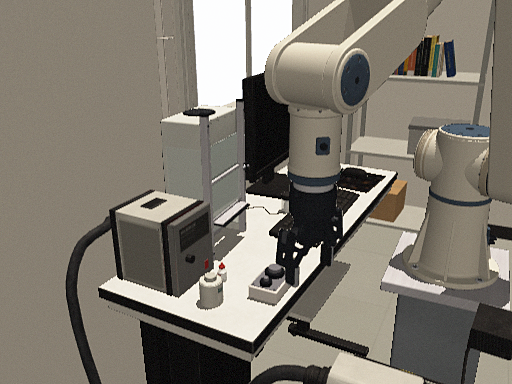

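View pics/top0.png

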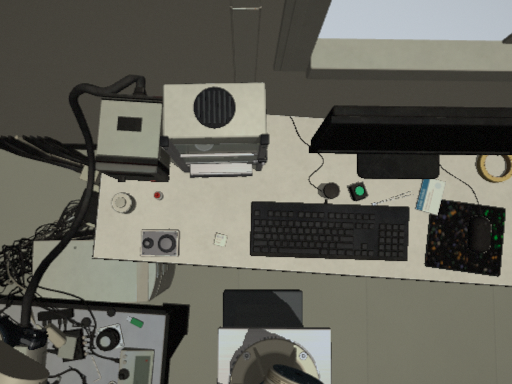

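View pics/wrist0.png

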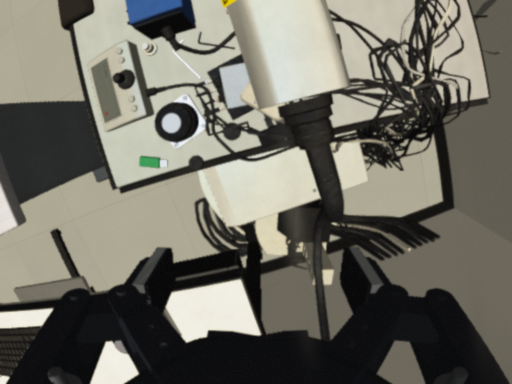

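The side view has the cabinet around (205,160), with the pod at (268,283). The top view has the cabinet at (215,120), its lip at (220,168), the pod at (160,242) with the large button on the right at (167,242), and the cover-glass box at (220,240). Next I'll measure these.

Run:
```python
from h import *
for c in ['side','top']:
    for t in ['cabinet','lip_edge','mark_tip','pod','start_button_top','small_button','wipe_pot','oil_small','cover_glass_box','objective_can','filter_cube']:
        r=imaging.look_for(c,t)
        print(c,t,[(np.round(a['bbox']).astype(int).tolist(),round(a['conf'],2)) for a in r[:2]])
    im=cv2.imread(f'pics/{c}0.png')
    x,y,w,h=(80,70,200,150) if c=='top' else (150,90,130,220)
    f=4 if c=='top' else 2.7
    cv2.imwrite(f'pics/{c}0z.png',cv2.resize(im[y:y+h,x:x+w],None,fx=f,fy=f,interpolation=cv2.INTER_CUBIC))
print(ctrl.sense()['time_s'])
```

```text
side cabinet [([204, 167, 84, 136], 0.86)]
side lip_edge [([231, 198, 42, 72], 0.86)]
side mark_tip [([245, 166, 6, 10], 0.62)]
side pod [([286, 201, 11, 20], 0.72), ([269, 285, 41, 41], 0.71)]
side start_button_top [([274, 266, 14, 7], 0.49)]
side small_button []
side wipe_pot [([211, 293, 27, 37], 0.71)]
side oil_small [([222, 273, 10, 17], 0.62)]
side cover_glass_box []
side objective_can [([284, 204, 14, 20], 0.62)]
side filter_cube []
top cabinet [([214, 130, 108, 96], 0.93), ([161, 196, 11, 8], 0.7)]
top lip_edge [([218, 165, 80, 31], 0.97)]
top mark_tip [([263, 160, 13, 8], 0.61)]
top pod [([159, 243, 36, 28], 0.93)]
top start_button_top [([169, 243, 14, 15], 0.62)]
top small_button []
top wipe_pot [([124, 202, 24, 26], 0.7)]
top oil_small [([219, 164, 80, 28], 0.6), ([159, 196, 8, 5], 0.4)]
top cover_glass_box []
top objective_can [([331, 192, 17, 18], 0.72), ([218, 164, 74, 25], 0.23)]
top filter_cube [([219, 165, 76, 30], 0.74), ([167, 243, 13, 15], 0.48)]
1.25
```

View pics/top0z.png

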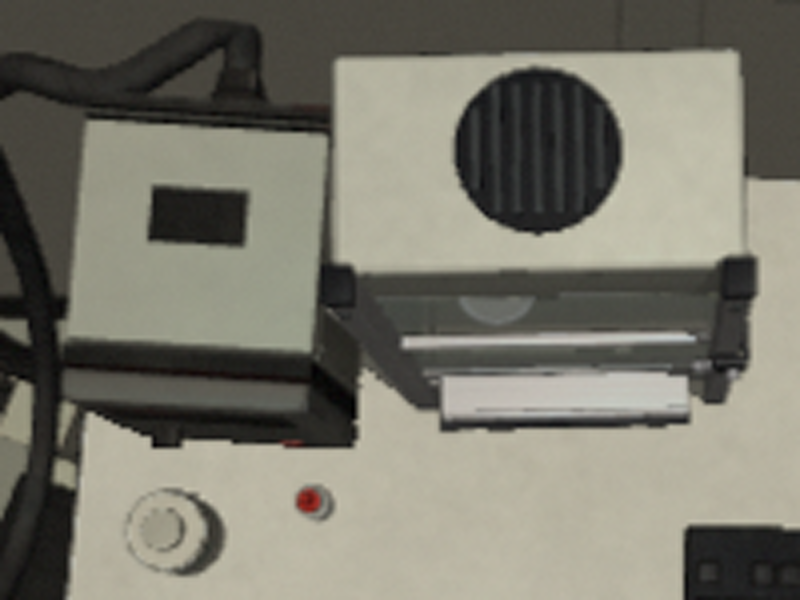

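View pics/side0z.png

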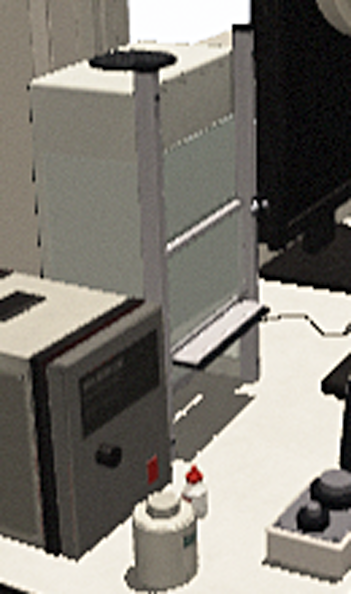

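```bash
cat > fit.py <<'E'
from h import *
from scipy.optimize import least_squares
K={c:imaging.get_calibration(c) for c in ['side','top']}
def proj(c,P):
    k=K[c]; p=k['extrinsics'][:3,:3]@P+k['extrinsics'][:3,3]; q=k['intrinsics']@p; return q[:2]/q[2]
def cabT(p): 
    c,s=np.cos(p[2]),np.sin(p[2]); return lambda v: np.array([p[0]+c*v[0]-s*v[1],p[1]+s*v[0]+c*v[1],v[2]])
if __name__=='__main__':
    obs=[('top',lambda p:(.06,.11,.39),(163.75,84.5)),('top',lambda p:(.06,-.11,.39),(265,83)),
    ('top',lambda p:(-.08,.104,.416),(165,146.3)),('top',lambda p:(-.08,-.104,.416),(264.8,144.5)),
    ('top',lambda p:(-.107,.083,p[3]),(190.75,177.5)),('top',lambda p:(-.107,-.083,p[3]),(252.5,176)),
    ('side',lambda p:(-.107,.083,p[3]),(217.8,225.6)),('side',lambda p:(-.107,-.083,p[3]),(248.5,207.8)),
    ('side',lambda p:(-.085,-.085,p[4]),(243.3,165.2)),]
    f=lambda p: np.concatenate([proj(c,cabT(p)(g(p)))-np.array(o) for c,g,o in obs])
    r=least_squares(f,[.55,.13,0,.09,.2],loss='soft_l1')
    print(r.x.round(4)); print(f(r.x).reshape(-1,2).round(1))
    k=K['top'];Rw=k['extrinsics'][:3,:3];t=k['extrinsics'][:3,3];C=-Rw.T@t
    def ray(uv,z):
        d=Rw.T@np.linalg.solve(k['intrinsics'],[*uv,1]); return C+d*(z-C[2])/d[2]
    print('pod',ray((159.5,242.5),.036),'btn',ray((167.5,242.5),.045),'lip',cabT(r.x)([-.107,0,r.x[3]]),'mark',cabT(r.x)([-.085,-.085,r.x[4]]))
    print('box',ray((220,239.5),.019),'pot',ray((121.5,202.5),.075),'oil',ray((158,195),.054),'lampsup corner',ray((80+355/4,70+440/4),0))
E
python3 fit.py
```

```text
[0.6706 0.1511 0.0301 0.1021 0.2247]
[[-1.1 -1. ]
 [ 0.9 -1.2]
 [-1.2 -0.2]
 [ 0.5 -0.3]
 [-0.3  0.1]
 [-0.2  0.3]
 [ 8.2  1.4]
 [ 2.6 -2.9]
 [ 0.8 -0. ]]
pod [0.38656859 0.32023245 0.036     ] btn [0.38685078 0.29668892 0.045     ] lip [0.56366776 0.14790835 0.10210138] mark [0.58821754 0.06360943 0.22473091]
box [0.39617396 0.15312091 0.019     ] pot [0.49428638 0.41948264 0.075     ] oil [0.51748039 0.32472673 0.054     ] lampsup corner [0.56582905 0.30426553 0.        ]
```

Run:
```python
from fit import *
p=[0.6706,0.1511,0.0301,0.1021,0.2247]
im=cv2.imread('pics/side0.png'); x,y,w,h=190,100,80,150
f=8
z=cv2.resize(im[y:y+h,x:x+w],None,fx=f,fy=f,interpolation=cv2.INTER_CUBIC)
g=[(-.107,.083,.1021),(-.107,-.083,.1021),(-.071,.083,.1021),(-.08,.112,0),(-.08,-.112,0),(-.08,.112,.416),(-.08,-.112,.416),(-.085,-.085,.2247),(-.06,.11,.39),(.06,.11,.39)]
for q in g:
    a=proj('side',cabT(p)(q)); print(q,a.round(1)); cv2.circle(z,tuple(int(v) for v in ((a-[x,y]+.5)*f)),4,(0,0,255),-1)
cv2.imwrite('pics/s1.png',z[:600]);cv2.imwrite('pics/s2.png',z[600:])
```

```text
(-0.107, 0.083, 0.1021) [226. 227.]
(-0.107, -0.083, 0.1021) [251.1 204.9]
(-0.071, 0.083, 0.1021) [214.3 224.7]
(-0.08, 0.112, 0) [213.6 262.8]
(-0.08, -0.112, 0) [247.4 230. ]
(-0.08, 0.112, 0.416) [207.  114.4]
(-0.08, -0.112, 0.416) [245.5  98.4]
(-0.085, -0.085, 0.2247) [244.1 165.2]
(-0.06, 0.11, 0.39) [200.8 123.9]
(0.06, 0.11, 0.39) [160.4 119.8]
```

View pics/s1.png

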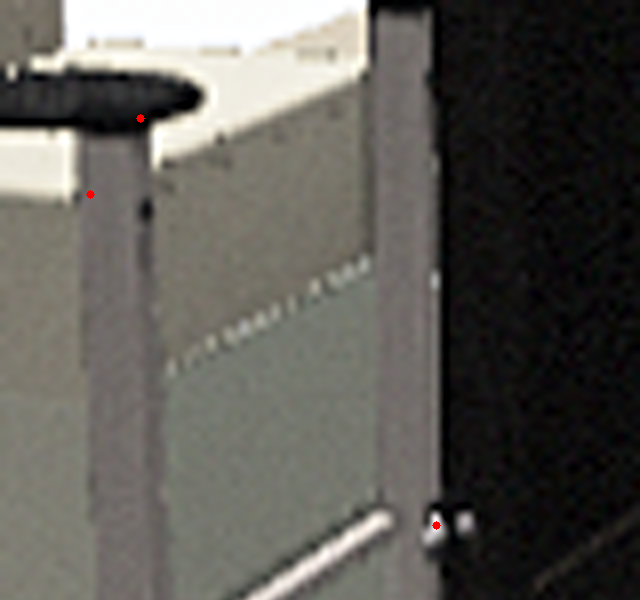

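View pics/s2.png

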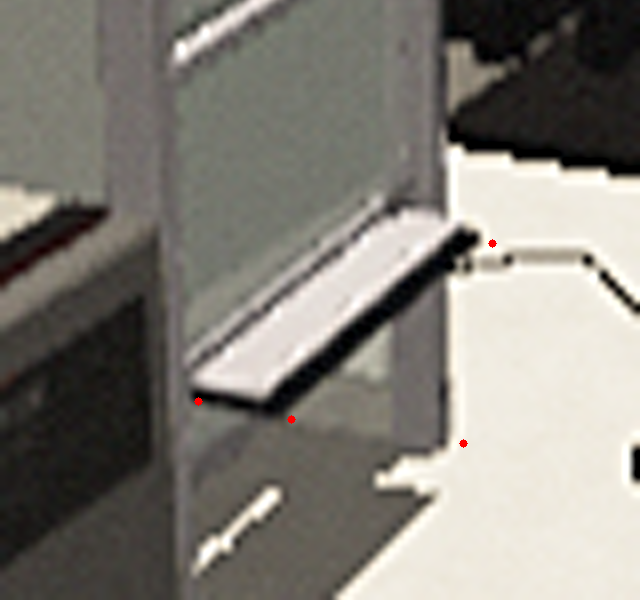

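```bash
sed -i 's/(217.8,225.6)/(223.4,226.2)/; s/(248.5,207.8)),/(248.2,206.2)),("side",lambda p:(-.08,-.112,0),(245.7,230.6)),/; s/(243.3,165.2)/(243.7,165.4)/' fit.py; python3 fit.py
```

```text
[0.6708 0.1514 0.0318 0.1018 0.2241]
[[-1.3 -1. ]
 [ 0.7 -1.4]
 [-1.2 -0.2]
 [ 0.4 -0.5]
 [-0.3  0.1]
 [-0.2  0.2]
 [ 2.6  0.9]
 [ 2.8 -1.2]
 [ 1.6 -0.6]
 [ 0.3 -0. ]]
pod [0.38656859 0.32023245 0.036     ] btn [0.38685078 0.29668892 0.045     ] lip [0.56381217 0.14801332 0.10180784] mark [0.5884997  0.06375463 0.22409892]
box [0.39617396 0.15312091 0.019     ] pot [0.49428638 0.41948264 0.075     ] oil [0.51748039 0.32472673 0.054     ] lampsup corner [0.56582905 0.30426553 0.        ]
```

Run:
```python
from h import *
s=ctrl.sense();print(toolT(s).round(4));
k=imaging.get_calibration('side')['extrinsics'];print(-k[:3,:3].T@k[:3,3])
```

```text
[[ 0.     -0.949   0.3153  0.1971]
 [ 0.      0.3153  0.949   0.5931]
 [-1.     -0.      0.      0.2313]
 [ 0.      0.      0.      1.    ]]
[-0.02849042  1.26780639  0.6740473 ]
```

>>> step_arm:
  commands:
    - [[-50, 0, 0], 0]
    - [[-100, 0, 0], 0]
    - [[-150, -20, -20], 0.05]
    - [[-200, -50, -50], 0.15]
    - [[-250, -85, -85], 0.25]
    - [[-270, -120, -120], 0.35]
    - [[-270, -155, -155], 0.45]
    - [[-270, -190, -190], 0.55]
    - [[-270, -225, -225], 0.65]
    - [[-270, -260, -260], 0.75]
    - [[-270, -290, -290], 0.785]
    - [[-270, -310, -310], 0.785]
    - [[-270, -310, -310], 0.785]
    - [[-270, -310, -310], 0.785]
  gripper: 1
  force: 20

```text
time_s: 2.65
tool_pos: [0.394, 0.2, 0.5015]
eef_rot: [0.392, 1.57, 0.854]
ft_force: [-0.3, 0.0, -0.2]
gripper_width: 0.0
```

```bash
cat >> h.py <<'E'
import json
def log():
    s=ctrl.sense(); open('log.jsonl','a').write(json.dumps([s['qpos'].tolist(),s['tool_pos'].tolist(),s['eef_rot'].tolist()])+'\n')
    print('t',s['time_s'],'q',s['qpos'].round(3).tolist(),'ft',s['ft_force'].round(1)); print(toolT(s).round(3)); return s
E
python3 - <<'E'
from h import *
log()
for c in ['side','top']: snap(c,c+'1')
E
```

```text
t 2.65 q [0.466, -0.098, 1.582, 0.0, 1.658, 0.005] ft [-0.3  0.  -0.2]
[[ 0.    -0.445  0.895  0.394]
 [ 0.     0.895  0.445  0.2  ]
 [-1.     0.     0.     0.501]
 [ 0.     0.     0.     1.   ]]
```

View pics/side1.png

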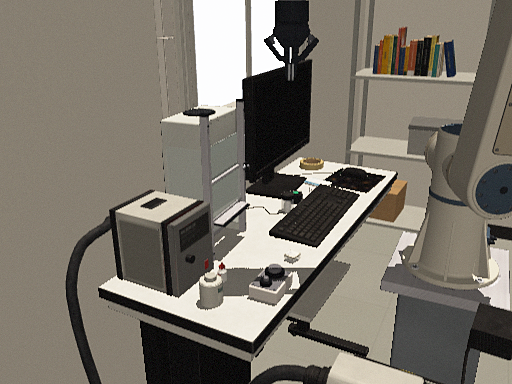

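View pics/top1.png

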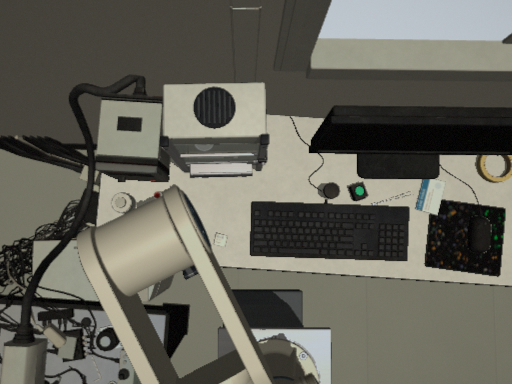

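>>> step_arm:
  commands:
    - [[-50, 0, 0], 0]
    - [[-100, 0, 0], 0]
    - [[-150, 0, 0], 0]
    - [[-200, 0, 0], 0]
    - [[-250, 0, 0], 0]
    - [[-300, 0, 0], 0]
    - [[-350, 0, 0], 0]
    - [[-400, 0, 0], 0]
    - [[-450, 0, 0], 0]
    - [[-500, 0, 0], 0]

```text
time_s: 3.75
tool_pos: [0.3997, 0.207, 0.9227]
eef_rot: [0.022, 1.512, 0.491]
ft_force: [-32.3, -16.5, 4.1]
gripper_width: 0.0
```

Run:
```python
from h import *
log()
```

```text
t 3.75 q [0.474, 0.335, 0.057, 0.002, 2.69, 0.008] ft [-32.3 -16.5   4.1]
[[ 0.052 -0.451  0.891  0.4  ]
 [ 0.028  0.892  0.451  0.207]
 [-0.998  0.001  0.059  0.923]
 [ 0.     0.     0.     1.   ]]
```

>>> step_arm:
  commands:
    - [[40, 0, 0], 0]
    - [[70, 20, 0], -0.05]
    - [[90, 60, -10], -0.15]
    - [[90, 95, -25], -0.25]
    - [[90, 130, -40], -0.35]
    - [[90, 165, -55], -0.45]
    - [[90, 200, -75], -0.55]
    - [[90, 235, -95], -0.65]
    - [[90, 270, -115], -0.72]
    - [[90, 305, -135], -0.78]
    - [[90, 330, -155], -0.84]
    - [[90, 330, -155], -0.84]

```text
time_s: 4.95
tool_pos: [0.1129, 0.4366, 0.8232]
eef_rot: [-0.831, 1.514, 0.487]
ft_force: [1.0, -0.5, -0.8]
gripper_width: -0.0004
```

Run:
```python
from h import *
log()
```

```text
t 4.95 q [1.347, 0.079, 0.715, -0.058, 2.31, -0.011] ft [ 1.  -0.5 -0.8]
[[ 0.05  -0.967  0.249  0.113]
 [ 0.027  0.251  0.968  0.437]
 [-0.998 -0.042  0.038  0.823]
 [ 0.     0.     0.     1.   ]]
```

>>> step_arm:
  commands:
    - [[0, 0, 50], 0]
    - [[0, 0, 100], 0]
    - [[0, 0, 150], 0]
    - [[0, 0, 200], 0]
    - [[0, 0, 250], 0]
    - [[0, 0, 300], 0]
    - [[0, 0, 300], 0]
    - [[0, 0, 300], 0]

```text
time_s: 5.75
tool_pos: [0.1746, 0.674, 0.7744]
eef_rot: [-0.543, 1.488, 0.776]
ft_force: [-0.0, 0.0, 0.3]
gripper_width: 0.0002
```

Run:
```python
from h import *
log()
```

```text
t 5.75 q [1.337, 0.603, 0.058, -0.066, 2.409, -0.033] ft [-0.   0.   0.3]
[[ 0.059 -0.967  0.247  0.175]
 [ 0.058  0.25   0.966  0.674]
 [-0.997 -0.043  0.071  0.774]
 [ 0.     0.     0.     1.   ]]
```

>>> step_arm:
  commands:
    - [[-900, 0, 1200], 0]
    - [[-900, 0, 1200], 0]
    - [[-900, 0, 1200], 0]
    - [[-900, 0, 1200], 0]
    - [[-900, 0, 1200], 0]

```text
time_s: 6.25
tool_pos: [0.1806, 0.7082, 0.756]
eef_rot: [-0.393, 1.457, 0.926]
ft_force: [0.5, 0.8, -0.3]
gripper_width: 0.0001
```

Run:
```python
from h import *
log()
```

```text
t 6.25 q [1.34, 0.632, 0.058, -0.064, 2.347, -0.026] ft [ 0.5  0.8 -0.3]
[[ 0.068 -0.967  0.245  0.181]
 [ 0.091  0.25   0.964  0.708]
 [-0.994 -0.043  0.105  0.756]
 [ 0.     0.     0.     1.   ]]
```

>>> step_arm:
  commands:
    - [[-500, 0, 1000], 0]
    - [[-500, 0, 1000], 0]

```text
time_s: 6.45
tool_pos: [0.1866, 0.7342, 0.7443]
eef_rot: [-0.307, 1.424, 1.014]
ft_force: [0.5, -0.2, 0.2]
gripper_width: 0.0003
```

>>> step_arm:
  commands:
    - [[-500, 0, 1000], 0]
    - [[-500, 0, 1000], 0]

```text
time_s: 6.65
tool_pos: [0.1916, 0.7572, 0.7356]
eef_rot: [-0.251, 1.39, 1.07]
ft_force: [0.3, -0.4, 0.1]
gripper_width: 0.0005
```

Run:
```python
from h import *
log()
```

```text
t 6.65 q [1.342, 0.665, 0.058, -0.062, 2.243, -0.022] ft [ 0.3 -0.4  0.1]
[[ 0.086 -0.967  0.24   0.192]
 [ 0.157  0.251  0.955  0.757]
 [-0.984 -0.045  0.174  0.736]
 [ 0.     0.     0.     1.   ]]
```

>>> step_arm:
  commands:
    - [[-8, -28, -34], 0.07]
    - [[-16, -56, -68], 0.15]
    - [[-25, -84, -102], 0.22]
    - [[-33, -112, -136], 0.3]
    - [[-41, -140, -170], 0.37]
    - [[-50, -168, -204], 0.45]
    - [[-58, -196, -238], 0.52]
    - [[-66, -224, -272], 0.6]
    - [[-74, -252, -306], 0.67]
    - [[-82, -280, -340], 0.75]
    - [[-90, -308, -374], 0.82]
    - [[-99, -336, -408], 0.9]
    - [[-107, -364, -442], 0.97]
    - [[-115, -392, -476], 1.05]
    - [[-124, -420, -510], 1.12]
    - [[-132, -448, -544], 1.2]
    - [[-140, -476, -578], 1.27]
    - [[-149, -502, -604], 1.34]
    - [[-149, -502, -604], 1.34]

```text
time_s: 8.55
tool_pos: [0.522, 0.0274, 0.798]
eef_rot: [1.104, 1.392, 1.078]
ft_force: [-0.3, -0.4, -0.4]
gripper_width: -0.0004
```

Run:
```python
from h import *
log()
```

```text
t 8.55 q [-0.056, 0.144, 0.714, 0.2, 2.198, 0.095] ft [-0.3 -0.4 -0.4]
[[ 0.084  0.019  0.996  0.522]
 [ 0.156  0.987 -0.033  0.027]
 [-0.984  0.159  0.08   0.798]
 [ 0.     0.     0.     1.   ]]
```

>>> step_arm:
  commands:
    - [[-900, 150, 450], 0]
    - [[-900, 150, 450], 0]
    - [[-900, 150, 450], 0]
    - [[-900, 150, 450], 0]
    - [[-900, 150, 450], 0]
    - [[-900, 150, 450], 0]

```text
time_s: 9.15
tool_pos: [0.4405, 0.0078, 0.9291]
eef_rot: [1.241, 1.411, 1.218]
ft_force: [-1.4, 0.4, 0.4]
gripper_width: -0.0002
```

>>> step_arm:
  commands:
    - [[-870, 150, 500], 0]
    - [[-870, 150, 500], 0]

```text
time_s: 9.35
tool_pos: [0.4346, 0.0089, 0.9332]
eef_rot: [1.19, 1.407, 1.167]
ft_force: [-0.7, 0.2, -0.2]
gripper_width: -0.0003
```

>>> step_arm:
  commands:
    - [[-860, 150, 520], 0]
    - [[-860, 150, 520], 0]

```text
time_s: 9.55
tool_pos: [0.4314, 0.0096, 0.9353]
eef_rot: [1.168, 1.405, 1.145]
ft_force: [-0.3, 0.6, -0.0]
gripper_width: 0.0001
```

Run:
```python
from h import *
log()
```

```text
t 9.55 q [-0.106, 0.314, 0.059, 0.367, 2.689, 0.254] ft [-0.3  0.6 -0. ]
[[ 0.068  0.018  0.998  0.431]
 [ 0.151  0.988 -0.028  0.01 ]
 [-0.986  0.152  0.065  0.935]
 [ 0.     0.     0.     1.   ]]
```

```bash
cat > kin.py <<'E'
import numpy as np, json
from scipy.spatial.transform import Rotation as R
from scipy.optimize import least_squares
Rz=lambda a:R.from_euler('z',a).as_matrix(); Ry=lambda a:R.from_euler('y',a).as_matrix()
P0=[.3,.5,.49,.34,0,0,0]
def fk(q,P,full=False):
    d1,L1,L2,dT,a1,a2,lat=P
    A=Rz(q[0]); p0=np.array([0,0,d1])+A@[a1,lat,0]
    B=A@Ry(q[1]); e=p0+B@[0,0,L1]
    C=B@Ry(q[2]); w=e+C@[a2,0,L2]
    D=C@Rz(q[3])@Ry(q[4])@Rz(q[5]); t=w+D@[0,0,dT]
    return (t,D,e,w) if full else (t,D)
def load():
    L=[json.loads(l) for l in open('log.jsonl')]
    return [(np.array(a),np.array(b),R.from_euler('xyz',c).as_matrix()) for a,b,c in L]
if __name__=='__main__':
    L=load()
    r=least_squares(lambda P:np.concatenate([fk(q,P)[0]-p for q,p,_ in L]),P0)
    print(r.x.round(4),abs(r.fun).max()); P=r.x
    for q,p,M in L:
        t,D=fk(q,P); print((t-p).round(4), (D[:,2]-M[:,0]).round(3)); 
        print((M.T@D).round(2).tolist())
    np.save('P.npy',P)
E
python3 kin.py
```

```text
[0.294  0.5681 0.4943 0.3427 0.     0.0585 0.0015] 4.1879888446061386e-10
[-0. -0. -0.] [0. 0. 0.]
[[0.0, 0.0, 1.0], [0.0, 1.0, -0.0], [-1.0, 0.0, 0.0]]
[ 0.  0. -0.] [ 0. -0.  0.]
[[0.0, 0.0, 1.0], [0.0, 1.0, -0.0], [-1.0, 0.0, 0.0]]
[ 0.  0. -0.] [ 0. -0.  0.]
[[-0.0, 0.0, 1.0], [0.0, 1.0, -0.0], [-1.0, 0.0, -0.0]]
[ 0. -0. -0.] [ 0. -0.  0.]
[[-0.0, 0.0, 1.0], [0.0, 1.0, -0.0], [-1.0, 0.0, -0.0]]
[ 0. -0. -0.] [ 0.  0. -0.]
[[0.0, 0.0, 1.0], [0.0, 1.0, -0.0], [-1.0, 0.0, 0.0]]
[ 0. -0. -0.] [ 0.  0. -0.]
[[-0.0, 0.0, 1.0], [0.0, 1.0, -0.0], [-1.0, 0.0, 0.0]]
[-0. -0. -0.] [-0. -0.  0.]
[[-0.0, 0.0, 1.0], [0.0, 1.0, -0.0], [-1.0, 0.0, -0.0]]
[ 0. -0. -0.] [-0. -0. -0.]
[[0.0, 0.0, 1.0], [0.0, 1.0, -0.0], [-1.0, 0.0, 0.0]]
```

```bash
cat > ik.py <<'E'
from kin import *
P=np.load('P.npy')
LO=np.array([-2.63,-.92,.06,-1.3,0,-3.02]);HI=np.array([2.63,2.1,2.66,4.44,2.69,3.02])
C=np.array([[0,0,1.],[0,1,0],[-1,0,0]]).T  # D = M @ C^T ... M^T D = [[0,0,1],[0,1,0],[-1,0,0]]
def M_of(q): t,D=fk(q,P); return t,D@np.array([[0,0,1.],[0,1,0],[-1,0,0]]).T
def dirik(p,d,q0):
    f=lambda q:np.concatenate([(fk(q,P)[0]-p)*10,(fk(q,P)[1][:,2]-d)*3,[1e-4*(q[5])]])
    return least_squares(f,np.clip(q0,LO+1e-6,HI-1e-6),bounds=(LO,HI))
if __name__=='__main__':
    for az in [2,10,20]:
      for a in [0,15,30,45,60]:
        for z in [.085,.21]:
            A,Z=np.radians(a),np.radians(az); d=np.array([np.cos(A)*np.cos(Z),np.cos(A)*np.sin(Z),-np.sin(A)])
            for q4 in [0,1.57,3.14]:
                r=dirik(np.array([.58,.15,z]),d,np.array([.2,.8,2.3,q4,1.,0]))
                if r.cost<1e-5:
                    t,D,e,w=fk(r.x,P,True); print(az,a,z,r.x.round(2),'elbow',e.round(2),'wrist',w.round(2))
E
python3 ik.py
```

```text
2 0 0.085 [0.52 1.17 2.38 3.66 1.93 0.  ] elbow [0.45 0.26 0.52] wrist [0.24 0.14 0.09]
2 0 0.085 [0.52 1.17 2.38 3.66 1.93 0.  ] elbow [0.45 0.26 0.52] wrist [0.24 0.14 0.09]
2 0 0.21 [0.52 0.8  2.49 3.63 1.71 0.  ] elbow [0.35 0.2  0.69] wrist [0.24 0.14 0.21]
2 0 0.21 [0.52 0.8  2.49 3.63 1.71 0.  ] elbow [0.35 0.2  0.69] wrist [0.24 0.14 0.21]
2 15 0.085 [0.5  0.91 2.45 3.59 1.5  0.  ] elbow [0.39 0.22 0.64] wrist [0.25 0.14 0.17]
2 15 0.085 [0.5  0.91 2.45 3.59 1.5  0.  ] elbow [0.39 0.22 0.64] wrist [0.25 0.14 0.17]
2 15 0.21 [0.5  0.49 2.5  3.63 1.17 0.  ] elbow [0.23 0.13 0.8 ] wrist [0.25 0.14 0.3 ]
2 15 0.21 [0.5  0.49 2.5  3.63 1.17 0.  ] elbow [0.23 0.13 0.8 ] wrist [0.25 0.14 0.3 ]
2 30 0.085 [0.45 0.63 2.43 3.58 0.97 0.  ] elbow [0.3  0.15 0.75] wrist [0.28 0.14 0.26]
2 30 0.085 [0.45 0.63 2.43 3.58 0.97 0.  ] elbow [0.3  0.15 0.75] wrist [0.28 0.14 0.26]
2 30 0.21 [0.45 0.24 2.41 3.79 0.62 0.  ] elbow [0.12 0.06 0.85] wrist [0.28 0.14 0.38]
2 30 0.21 [0.45 0.24 2.41 3.79 0.62 0.  ] elbow [0.12 0.06 0.85] wrist [0.28 0.14 0.38]
2 45 0.085 [0.39 0.44 2.33 3.75 0.45 0.  ]
[... 4297 characters left out ...]
18 0.12 2.28 1.92 0.12 0.  ] elbow [0.07 0.01 0.86] wrist [0.35 0.07 0.45]
20 45 0.21 [0.18 0.12 2.28 1.92 0.12 0.  ] elbow [0.07 0.01 0.86] wrist [0.35 0.07 0.45]
20 60 0.085 [0.21 0.36 2.19 0.77 0.1  0.  ] elbow [0.2  0.04 0.82] wrist [0.42 0.09 0.38]
20 60 0.085 [0.21 0.36 2.19 0.77 0.1  0.  ] elbow [0.2  0.04 0.82] wrist [0.42 0.09 0.38]
20 60 0.085 [0.21 0.36 2.19 0.77 0.1  0.  ] elbow [0.2  0.04 0.82] wrist [0.42 0.09 0.38]
20 60 0.21 [0.21 0.13 2.1  0.18 0.39 0.  ] elbow [0.07 0.02 0.86] wrist [0.42 0.09 0.51]
20 60 0.21 [0.21 0.13 2.1  0.18 0.39 0.  ] elbow [0.07 0.02 0.86] wrist [0.42 0.09 0.51]
20 60 0.21 [0.21 0.13 2.1  0.18 0.39 0.  ] elbow [0.07 0.02 0.86] wrist [0.42 0.09 0.51]
```

```bash
cat > sim.py <<'E'
from ik import *
VM=np.array([2.22,2.22,2.79,3.14,3.14,3.14])*.7*.1
LO=LO.copy(); LO[2]=.058; 
def row(q,p,M,w):
    t,Mc=M_of(q); dp=p-t; n=np.linalg.norm(dp); dp*=min(1,.05/max(n,1e-9))
    rv=R.from_matrix(M@Mc.T).as_rotvec(); n=np.linalg.norm(rv); rv*=min(1,.15/max(n,1e-9))
    pt=t+dp; Mt=R.from_rotvec(rv).as_matrix()@Mc
    def f(x):
        a,B=M_of(x); return np.concatenate([(a-pt),w*R.from_matrix(Mt@B.T).as_rotvec()])
    lo=np.maximum(LO,q-VM)-1e-9; hi=np.minimum(HI,q+VM)+1e-9
    return least_squares(f,np.clip(q,lo+1e-9,hi-1e-9),bounds=(lo,hi),xtol=1e-10).x
def call(q,rows,w=.5):
    t,M=M_of(q)
    for s,a in rows:
        q=row(q,t+M@(np.array(s)/1000.),M@R.from_rotvec([a,0,0]).as_matrix(),w)
    return q
if __name__=='__main__':
    L=load(); Q=[l[0] for l in L]
    for w in [.1,.2,.35,.5,.7,1]:
        for i,cs in [(3,[[([0,0,min(300,50*(k+1))],0) for k in range(8)]]),(4,[[([-900,0,1200],0)]*5]),(5,[[([-500,0,1000],0)]*2]*2),(7,[[([-900,150,450],0)]*6,[([-870,150,500],0)]*2,[([-860,150,520],0)]*2])]:
            q=Q[i]
            for c in cs: q=call(q,c,w)
            t,M=M_of(q); print(w,i,t.round(3),M[:,0].round(3),'| real',L[i+1][1].round(3),L[i+1][2][:,0].round(3), q.round(2),Q[i+1].round(2))
E
python3 sim.py
```

```text
0.1 3 [0.248 0.961 0.792] [ 0.216  0.658 -0.722] | real [0.181 0.708 0.756] [ 0.068  0.091 -0.994] [ 1.34  0.71  0.06 -0.06  1.61 -0.02] [ 1.34  0.63  0.06 -0.06  2.35 -0.03]
0.1 4 [0.214 0.863 0.894] [ 0.218  0.674 -0.705] | real [0.192 0.757 0.736] [ 0.086  0.157 -0.984] [ 1.35  0.57  0.06 -0.07  1.72 -0.02] [ 1.34  0.67  0.06 -0.06  2.24 -0.02]
0.1 5 [0.217 0.878 0.855] [ 0.207  0.631 -0.747] | real [0.522 0.027 0.798] [ 0.084  0.156 -0.984] [ 1.35  0.61  0.06 -0.07  1.75 -0.02] [-0.06  0.14  0.71  0.2   2.2   0.09]Traceback (most recent call last):
  File "sim.py", line 23, in <module>
    t,M=M_of(q); print(w,i,t.round(3),M[:,0].round(3),'| real',L[i+1][1].round(3),L[i+1][2][:,0].round(3), q.round(2),Q[i+1].round(2))
                                                               ~^^^^^
IndexError: list index out of range
```

```bash
sed -i 's/for i,cs in \[(3,/for i,cs in [(2,/; s/,(4,\[\[(\[-900,0/,(3,[[([-900,0/; s/,(5,\[\[(\[-500/,(4,[[([-500/; s/,(7,\[\[/,(6,[[/; s/\[.1,.2,.35,.5,.7,1\]/[.3,.4,.5,.7,1]/' sim.py; python3 sim.py
```

```text
0.3 2 [0.179 0.692 0.791] [ 0.086  0.153 -0.984] | real [0.175 0.674 0.774] [ 0.059  0.058 -0.997] [ 1.34  0.59  0.06 -0.07  2.33 -0.03] [ 1.34  0.6   0.06 -0.07  2.41 -0.03]
0.3 3 [0.185 0.728 0.777] [ 0.097  0.196 -0.976] | real [0.181 0.708 0.756] [ 0.068  0.091 -0.994] [ 1.34  0.61  0.06 -0.07  2.26 -0.03] [ 1.34  0.63  0.06 -0.06  2.35 -0.03]
0.3 4 [0.197 0.784 0.776] [ 0.129  0.316 -0.94 ] | real [0.192 0.757 0.736] [ 0.086  0.157 -0.984] [ 1.35  0.63  0.06 -0.06  2.11 -0.02] [ 1.34  0.67  0.06 -0.06  2.24 -0.02]
0.3 6 [0.544 0.027 0.97 ] [ 0.407  0.213 -0.888] | real [0.431 0.01  0.935] [ 0.068  0.151 -0.986] [-0.12  0.31  0.06  0.37  2.33  0.25] [-0.11  0.31  0.06  0.37  2.69  0.25]
0.4 2 [0.177 0.682 0.781] [ 0.071  0.098 -0.993] | real [0.175 0.674 0.774] [ 0.059  0.058 -0.997] [ 1.34  0.6   0.06 -0.07  2.37 -0.03] [ 1.34  0.6   0.06 -0.07  2.41 -0.03]
0.4 3 [0.182 0.716 0.765] [ 0.08   0.134 -0.988] | real [0.181 0.708 0.756] [ 0.068  0.091 -0.994] [ 1.34  0.62  0.06 -0.06  2.31 -0.03] [ 1.34  0.63  0.06 -0.06  2.35 -0.03]
0.4 4 [0.194 0.769 0.755] [ 0.107  0.233 -0.967] |
[... 1691 characters left out ...]
9  0.25]
1 2 [0.174 0.671 0.771] [ 0.053  0.038 -0.998] | real [0.175 0.674 0.774] [ 0.059  0.058 -0.997] [ 1.34  0.61  0.06 -0.07  2.43 -0.03] [ 1.34  0.6   0.06 -0.07  2.41 -0.03]
1 3 [0.179 0.703 0.754] [ 0.062  0.07  -0.996] | real [0.181 0.708 0.756] [ 0.068  0.091 -0.994] [ 1.34  0.63  0.06 -0.06  2.37 -0.03] [ 1.34  0.63  0.06 -0.06  2.35 -0.03]
1 4 [0.19  0.749 0.727] [ 0.075  0.115 -0.991] | real [0.192 0.757 0.736] [ 0.086  0.157 -0.984] [ 1.34  0.67  0.06 -0.06  2.28 -0.02] [ 1.34  0.67  0.06 -0.06  2.24 -0.02]
1 6 [0.527 0.033 0.9  ] [ 0.112  0.162 -0.98 ] | real [0.431 0.01  0.935] [ 0.068  0.151 -0.986] [-0.05  0.4   0.06  0.31  2.56  0.25] [-0.11  0.31  0.06  0.37  2.69  0.25]
```

>>> step_arm:
  commands:
    - [[20, 0, 45], 0]
    - [[40, 0, 90], 0]
    - [[60, 0, 135], 0]
    - [[70, 0, 180], 0]
    - [[80, 0, 225], 0]
    - [[80, 0, 270], 0]
    - [[80, 0, 310], 0]
    - [[80, 0, 340], 0]

```text
time_s: 10.35
tool_pos: [0.6797, 0.0167, 0.7983]
eef_rot: [1.037, 1.388, 1.011]
ft_force: [-0.5, -0.4, -0.5]
gripper_width: -0.0003
```

>>> step_arm:
  commands:
    - [[-700, 100, 700], 0]
    - [[-700, 100, 700], 0]

```text
time_s: 10.55
tool_pos: [0.6862, 0.0168, 0.8038]
eef_rot: [0.906, 1.365, 0.879]
ft_force: [-0.3, 0.2, 0.7]
gripper_width: -0.0
```

>>> step_arm:
  commands:
    - [[-650, 100, 750], 0]
    - [[-650, 100, 750], 0]

```text
time_s: 10.75
tool_pos: [0.6972, 0.017, 0.8071]
eef_rot: [0.795, 1.337, 0.765]
ft_force: [-0.8, 0.4, 0.2]
gripper_width: -0.0002
```

Run:
```python
from h import *
log(); snap('side','side2')
```

```text
t 10.75 q [-0.062, 0.566, 0.058, 0.241, 2.343, 0.151] ft [-0.8  0.4  0.2]
[[ 0.167  0.015  0.986  0.697]
 [ 0.161  0.986 -0.043  0.017]
 [-0.973  0.166  0.163  0.807]
 [ 0.     0.     0.     1.   ]]
```

View pics/side2.png

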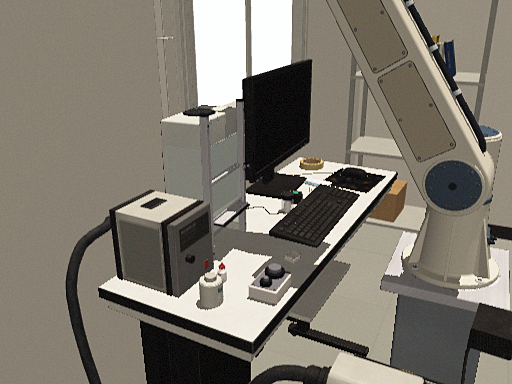

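The scene is undisturbed and the arm is clear. Each push past the reach limit tilts the tool a little further outwards, so I'll keep going.

>>> step_arm:
  commands:
    - [[-600, 100, 780], 0]
    - [[-600, 100, 780], 0]

```text
time_s: 11.0
tool_pos: [0.7118, 0.0173, 0.8074]
eef_rot: [0.714, 1.308, 0.682]
ft_force: [-0.1, -0.8, 0.2]
gripper_width: 0.0002
```

>>> step_arm:
  commands:
    - [[-600, 100, 780], 0]
    - [[-600, 100, 780], 0]

```text
time_s: 11.2
tool_pos: [0.7235, 0.017, 0.8109]
eef_rot: [0.646, 1.276, 0.612]
ft_force: [0.2, -0.7, -0.0]
gripper_width: -0.0002
```

>>> step_arm:
  commands:
    - [[-600, 100, 800], 0]
    - [[-600, 100, 800], 0]

```text
time_s: 11.4
tool_pos: [0.7331, 0.0161, 0.8166]
eef_rot: [0.591, 1.242, 0.554]
ft_force: [-0.2, -0.6, 0.7]
gripper_width: 0.0001
```

>>> step_arm:
  commands:
    - [[-580, 100, 800], 0]
    - [[-580, 100, 800], 0]

```text
time_s: 11.6
tool_pos: [0.7417, 0.015, 0.8239]
eef_rot: [0.545, 1.206, 0.505]
ft_force: [0.1, -0.9, 0.4]
gripper_width: -0.0
```

>>> step_arm:
  commands:
    - [[-560, 100, 800], 0]
    - [[-560, 100, 800], 0]

```text
time_s: 11.8
tool_pos: [0.7492, 0.0136, 0.8324]
eef_rot: [0.507, 1.169, 0.464]
ft_force: [0.1, -0.3, 0.6]
gripper_width: -0.0001
```

>>> step_arm:
  commands:
    - [[-540, 100, 830], 0]
    - [[-540, 100, 830], 0]

```text
time_s: 12.0
tool_pos: [0.757, 0.012, 0.8414]
eef_rot: [0.474, 1.131, 0.429]
ft_force: [-0.4, -0.5, -0.2]
gripper_width: 0.0003
```

Run:
```python
from h import *
log()
```

```text
t 12.0 q [-0.08, 0.548, 0.059, 0.248, 2.13, 0.14] ft [-0.4 -0.5 -0.2]
[[ 0.387  0.006  0.922  0.757]
 [ 0.177  0.981 -0.081  0.012]
 [-0.905  0.195  0.379  0.841]
 [ 0.     0.     0.     1.   ]]
```

>>> step_arm:
  commands:
    - [[-620, 120, 780], 0]
    - [[-620, 120, 780], 0]

```text
time_s: 12.2
tool_pos: [0.7549, 0.0108, 0.8577]
eef_rot: [0.448, 1.092, 0.399]
ft_force: [-0.7, -1.0, 0.1]
gripper_width: 0.0001
```

>>> step_arm:
  commands:
    - [[-600, 120, 800], 0]
    - [[-600, 120, 800], 0]

```text
time_s: 12.4
tool_pos: [0.7528, 0.0092, 0.8746]
eef_rot: [0.424, 1.052, 0.373]
ft_force: [-0.3, 0.4, -0.2]
gripper_width: -0.0
```

>>> step_arm:
  commands:
    - [[-580, 120, 820], 0]
    - [[-580, 120, 820], 0]

```text
time_s: 12.6
tool_pos: [0.7515, 0.0073, 0.8908]
eef_rot: [0.404, 1.011, 0.35]
ft_force: [-0.5, -0.9, 0.6]
gripper_width: -0.0003
```

>>> step_arm:
  commands:
    - [[-550, 120, 830], 0]
    - [[-550, 120, 830], 0]

```text
time_s: 12.8
tool_pos: [0.7502, 0.0053, 0.9071]
eef_rot: [0.387, 0.97, 0.33]
ft_force: [0.0, 1.1, -0.1]
gripper_width: -0.0
```

>>> step_arm:
  commands:
    - [[-520, 120, 850], 0]
    - [[-520, 120, 850], 0]

```text
time_s: 13.0
tool_pos: [0.7495, 0.0031, 0.9232]
eef_rot: [0.373, 0.929, 0.312]
ft_force: [-0.3, 0.4, 0.5]
gripper_width: -0.0
```

>>> step_arm:
  commands:
    - [[-480, 120, 870], 0]
    - [[-480, 120, 870], 0]

```text
time_s: 13.2
tool_pos: [0.7499, 0.0009, 0.9389]
eef_rot: [0.36, 0.886, 0.296]
ft_force: [0.1, 0.4, -0.2]
gripper_width: -0.0003
```

>>> step_arm:
  commands:
    - [[-450, 120, 890], 0]
    - [[-450, 120, 890], 0]

```text
time_s: 13.4
tool_pos: [0.7507, -0.0015, 0.9546]
eef_rot: [0.348, 0.844, 0.281]
ft_force: [-1.0, 0.9, 0.4]
gripper_width: 0.0001
```

>>> step_arm:
  commands:
    - [[-420, 120, 900], 0]
    - [[-420, 120, 900], 0]

```text
time_s: 13.6
tool_pos: [0.7512, -0.0041, 0.9705]
eef_rot: [0.338, 0.801, 0.268]
ft_force: [0.8, -0.3, 0.2]
gripper_width: 0.0003
```

Run:
```python
from h import *
log()
```

```text
t 13.6 q [-0.131, 0.435, 0.059, 0.29, 1.905, 0.142] ft [ 0.8 -0.3  0.2]
[[ 0.671 -0.02   0.741  0.751]
 [ 0.184  0.973 -0.141 -0.004]
 [-0.718  0.231  0.657  0.971]
 [ 0.     0.     0.     1.   ]]
```

>>> step_arm:
  commands:
    - [[-380, 130, 920], 0]
    - [[-380, 130, 920], 0]

```text
time_s: 13.8
tool_pos: [0.7527, -0.0058, 0.9864]
eef_rot: [0.33, 0.757, 0.255]
ft_force: [-0.1, 0.2, 0.1]
gripper_width: 0.0
```

>>> step_arm:
  commands:
    - [[-340, 130, 940], 0]
    - [[-340, 130, 940], 0]

```text
time_s: 14.0
tool_pos: [0.7547, -0.0076, 1.0017]
eef_rot: [0.322, 0.714, 0.244]
ft_force: [-0.7, 0.6, -0.5]
gripper_width: -0.0
```

>>> step_arm:
  commands:
    - [[-300, 130, 950], 0]
    - [[-300, 130, 950], 0]

```text
time_s: 14.2
tool_pos: [0.7571, -0.0095, 1.0167]
eef_rot: [0.315, 0.672, 0.234]
ft_force: [-0.4, -0.1, -0.1]
gripper_width: 0.0001
```

>>> step_arm:
  commands:
    - [[-260, 130, 960], 0]
    - [[-260, 130, 960], 0]

```text
time_s: 14.4
tool_pos: [0.7598, -0.0115, 1.0315]
eef_rot: [0.309, 0.629, 0.224]
ft_force: [0.1, 1.1, 0.4]
gripper_width: 0.0
```

>>> step_arm:
  commands:
    - [[-220, 130, 970], 0]
    - [[-220, 130, 970], 0]

```text
time_s: 14.6
tool_pos: [0.7627, -0.0135, 1.0463]
eef_rot: [0.304, 0.587, 0.216]
ft_force: [-0.2, -0.8, -0.6]
gripper_width: -0.0002
```

>>> step_arm:
  commands:
    - [[-180, 130, 980], 0]
    - [[-180, 130, 980], 0]

```text
time_s: 14.8
tool_pos: [0.7658, -0.0156, 1.061]
eef_rot: [0.3, 0.545, 0.207]
ft_force: [-0.1, 0.3, -0.9]
gripper_width: 0.0004
```

>>> step_arm:
  commands:
    - [[-140, 130, 990], 0]
    - [[-140, 130, 990], 0]

```text
time_s: 15.0
tool_pos: [0.7691, -0.0177, 1.0756]
eef_rot: [0.296, 0.502, 0.199]
ft_force: [0.0, -0.2, 0.1]
gripper_width: 0.0
```

>>> step_arm:
  commands:
    - [[-100, 130, 990], 0]
    - [[-100, 130, 990], 0]

```text
time_s: 15.2
tool_pos: [0.7724, -0.0198, 1.0903]
eef_rot: [0.292, 0.46, 0.192]
ft_force: [0.5, -0.7, -0.8]
gripper_width: -0.0
```

>>> step_arm:
  commands:
    - [[-60, 130, 1000], 0]
    - [[-60, 130, 1000], 0]

```text
time_s: 15.4
tool_pos: [0.7755, -0.022, 1.1049]
eef_rot: [0.289, 0.417, 0.184]
ft_force: [0.1, 0.6, 0.2]
gripper_width: -0.0004
```

>>> step_arm:
  commands:
    - [[-20, 130, 1000], 0]
    - [[-20, 130, 1000], 0]

```text
time_s: 15.6
tool_pos: [0.7787, -0.0242, 1.1195]
eef_rot: [0.286, 0.375, 0.177]
ft_force: [-0.1, -0.7, -0.0]
gripper_width: 0.0
```

>>> step_arm:
  commands:
    - [[20, 130, 1000], 0]
    - [[20, 130, 1000], 0]

```text
time_s: 15.8
tool_pos: [0.7816, -0.0264, 1.1341]
eef_rot: [0.284, 0.333, 0.17]
ft_force: [0.2, -1.2, -0.6]
gripper_width: 0.0002
```

Run:
```python
from h import *
log()
```

```text
t 15.8 q [-0.177, 0.375, 0.059, 0.329, 1.493, 0.14] ft [ 0.2 -1.2 -0.6]
[[ 0.931 -0.072  0.357  0.782]
 [ 0.16   0.962 -0.223 -0.026]
 [-0.327  0.265  0.907  1.134]
 [ 0.     0.     0.     1.   ]]
```

>>> step_arm:
  commands:
    - [[60, 130, 1000], 0]
    - [[60, 130, 1000], 0]

```text
time_s: 16.0
tool_pos: [0.7844, -0.0285, 1.1486]
eef_rot: [0.282, 0.292, 0.164]
ft_force: [-0.1, 0.2, -0.9]
gripper_width: -0.0
```

>>> step_arm:
  commands:
    - [[100, 130, 1000], 0]
    - [[100, 130, 1000], 0]

```text
time_s: 16.2
tool_pos: [0.7868, -0.0307, 1.163]
eef_rot: [0.28, 0.25, 0.157]
ft_force: [-0.2, 0.5, -0.2]
gripper_width: -0.0001
```

```bash
cat > plan.py <<'E'
from sim import *
def plan(q,wps,n=None,verbose=True):
    # wps: list of (world pos, total turn) ; fixed orientation; step 45mm
    t,M=M_of(q); 
    for p,a in wps:
        p=np.array(p); t0,M0=M_of(q); a0=R.from_matrix(M.T@M0).as_rotvec()[0]
        N=int(max(np.ceil(np.linalg.norm(p-t0)/.045),np.ceil(abs(a-a0)/.13)))
        for k in range(1,N+1):
            q=row(q,t0+(p-t0)*k/N,M@R.from_rotvec([a0+(a-a0)*k/N,0,0]).as_matrix(),.6)
        for k in range(3): q=row(q,p,M@R.from_rotvec([a,0,0]).as_matrix(),.6)
        tt,MM=M_of(q); _,_,e,w=fk(q,P,True)
        sh=(M.T@(p-t)*1000).round(0)
        print('wp',p,'N',N,'err',np.abs(tt-p).max().round(4),'x',MM[:,0].round(3),'q',q.round(2),'e',e.round(2),'w',w.round(2),'shift',sh)
    return q
E
python3 - <<'E'
from h import *
s=log()
from plan import *
q=s['qpos']
for y1 in [-.1,-.2]:
    print(y1)
    plan(q,[((.70,y1,1.0),0),((.55,y1,.8),1.29),((.5,y1,.6),1.29),((.48,y1,.4),1.29),((.46,y1,.25),1.29),((.46,0,.2),1.29),((.46,.1,.12),1.29),((.5,.12,.07),1.29),((.57,.13,.075),1.29),((.57,.13,.21),1.29)])
E
```

```text
t 16.2 q [-0.181, 0.372, 0.059, 0.332, 1.413, 0.139] ft [-0.2  0.5 -0.2]
[[ 0.957 -0.083  0.278  0.787]
 [ 0.152  0.96  -0.236 -0.031]
 [-0.247  0.268  0.931  1.163]
 [ 0.     0.     0.     1.   ]]
-0.1
wp [ 0.7 -0.1  1. ] N 5 err 0.0 x [ 0.957  0.152 -0.247] q [-0.39 -0.07  1.06  0.65  0.99 -0.27] e [-0.04  0.02  0.86] w [ 0.37 -0.15  1.08] shift [ -53. -103. -160.]
wp [ 0.55 -0.1   0.8 ] N 10 err 0.0 x [ 0.957  0.152 -0.247] q [-0.61 -0.41  1.72  1.01  0.91  0.56] e [-0.18  0.13  0.82] w [ 0.22 -0.15  0.88] shift [-147. -144. -388.]
wp [ 0.5 -0.1  0.6] N 5 err 0.0 x [ 0.957  0.152 -0.247] q [-0.73 -0.46  2.15  1.35  0.88  0.05] e [-0.19  0.17  0.8 ] w [ 0.17 -0.15  0.68] shift [-146. -194. -588.]
wp [ 0.48 -0.1   0.4 ] N 5 err 0.0 x [ 0.957  0.152 -0.247] q [-0.79 -0.22  2.49  1.79  0.94 -0.69] e [-0.09  0.09  0.85] w [ 0.15 -0.15  0.48] shift [-115. -246. -779.]
wp [ 0.46 -0.1   0.25] N 4 err 0.0 x [ 0.957  0.152 -0.247] q [-0.86  0.33  2.66  2.08  1.24 -1.43] e [ 0.12 -0.14  0.83] w [ 0.13 -0.15  0.33] shift [ -97. -284. -925.]
wp [0.46 0.   0.2 ] N 3 err 0.0519 x [ 0.95   0.178 
[... 1755 characters left out ...]
19 -0.08  0.28] shift [ -70. -201. -995.]
wp [0.46 0.1  0.12] N 4 err 0.0285 x [ 0.961  0.146 -0.236] q [ 0.36  1.11  2.66  3.36  1.95 -1.44] e [0.48 0.18 0.54] w [0.16 0.06 0.18] shift [  -35.  -127. -1093.]
wp [0.5  0.12 0.07] N 1 err 0.0 x [ 0.957  0.152 -0.247] q [ 0.37  1.16  2.61  3.36  1.93 -1.44] e [0.48 0.19 0.52] w [0.17 0.07 0.15] shift [   19.  -124. -1133.]
wp [0.57  0.13  0.075] N 2 err 0.0 x [ 0.957  0.152 -0.247] q [ 0.31  0.99  2.49  3.29  1.66 -1.52] e [0.45 0.14 0.61] w [0.24 0.08 0.16] shift [   86.  -119. -1111.]
wp [0.57 0.13 0.21] N 4 err 0.0 x [ 0.957  0.152 -0.247] q [ 0.31  0.5   2.56  3.29  1.24 -1.58] e [0.26 0.08 0.79] w [0.24 0.08 0.29] shift [  53.  -83. -986.]
```

Run:
```python
from plan import *
from h import *
from fit import K
k=K['top'];Rw=k['extrinsics'][:3,:3];t=k['extrinsics'][:3,3];C0=-Rw.T@t
def ray(uv,z):
    d=Rw.T@np.linalg.solve(k['intrinsics'],[*uv,1]); return C0+d*(z-C0[2])/d[2]
print('can',ray((331,192),.064),'cube',ray((358,190),.039),'kb',ray((250,203),.02),ray((408,260),.02))
q=ctrl.sense()['qpos']
plan(q,[((.68,-.1,1.0),0),((.58,-.12,.8),1.29),((.55,-.12,.6),1.29),((.54,-.1,.45),1.29),((.545,.0,.4),1.29),((.55,.13,.35),1.29),((.55,.13,.2),1.29),((.54,.13,.15),1.29),((.52,.13,.11),1.29),((.51,.13,.07),1.29),((.58,.14,.075),1.29),((.58,.14,.21),1.29)])
```

```text
can [ 0.52955126 -0.15367     0.064     ] cube [ 0.53832025 -0.23454862  0.039     ] kb [0.50007047 0.06936879 0.02      ] [ 0.34293806 -0.37823633  0.02      ]
wp [ 0.68 -0.1   1.  ] N 5 err 0.0 x [ 0.957  0.152 -0.247] q [-0.41 -0.11  1.09  0.67  1.   -0.28] e [-0.05  0.03  0.86] w [ 0.35 -0.15  1.08] shift [ -72. -101. -165.]
wp [ 0.58 -0.12  0.8 ] N 10 err 0.0 x [ 0.957  0.152 -0.247] q [-0.6  -0.34  1.68  1.03  0.89  0.53] e [-0.16  0.11  0.83] w [ 0.25 -0.17  0.88] shift [-122. -166. -374.]
wp [ 0.55 -0.12  0.6 ] N 5 err 0.0 x [ 0.957  0.152 -0.247] q [-0.66 -0.35  2.1   1.39  0.81 -0.  ] e [-0.15  0.12  0.83] w [ 0.22 -0.17  0.68] shift [-101. -217. -569.]
wp [ 0.54 -0.1   0.45] N 4 err 0.0 x [ 0.957  0.152 -0.247] q [-0.63 -0.22  2.36  1.8   0.78 -0.55] e [-0.1   0.08  0.85] w [ 0.21 -0.15  0.53] shift [ -70. -237. -716.]
wp [0.545 0.    0.4  ] N 3 err 0.0 x [ 0.957  0.152 -0.247] q [-0.24 -0.2   2.48  2.38  0.57 -1.  ] e [-0.11  0.03  0.85] w [ 0.22 -0.05  0.48] shift [ -38. -155. -785.]
wp [0.55 0.13 0.35] N 4 err 0.0 x [ 0.957  0.152 -0.247] q [ 0.33 -0.04  2.52  3.41  0.6
[... 359 characters left out ...]
0.21 0.08 0.23] shift [   39.   -97. -1050.]
wp [0.52 0.13 0.11] N 1 err 0.0 x [ 0.957  0.152 -0.247] q [ 0.38  0.96  2.61  3.36  1.74 -1.48] e [0.43 0.17 0.62] w [0.19 0.08 0.19] shift [   30.  -106. -1093.]
wp [0.51 0.13 0.07] N 1 err 0.0 x [ 0.957  0.152 -0.247] q [ 0.4   1.12  2.58  3.38  1.87 -1.44] e [0.47 0.2  0.54] w [0.18 0.08 0.15] shift [   30.  -116. -1133.]
wp [0.58  0.14  0.075] N 2 err 0.0 x [ 0.957  0.152 -0.247] q [ 0.33  0.97  2.47  3.31  1.62 -1.52] e [0.44 0.15 0.61] w [0.25 0.09 0.16] shift [   97.  -111. -1111.]
wp [0.58 0.14 0.21] N 4 err 0.0 x [ 0.957  0.152 -0.247] q [ 0.33  0.5   2.53  3.32  1.22 -1.59] e [0.26 0.09 0.79] w [0.25 0.09 0.29] shift [  64.  -74. -985.]
```

>>> step_arm:
  commands:
    - [[-14, -20, -33], 0]
    - [[-29, -40, -66], 0]
    - [[-43, -60, -99], 0]
    - [[-58, -80, -132], 0]
    - [[-72, -101, -165], 0]
    - [[-77, -108, -186], 0.13]
    - [[-82, -114, -207], 0.26]
    - [[-87, -121, -228], 0.39]
    - [[-92, -127, -249], 0.52]
    - [[-97, -134, -270], 0.65]
    - [[-102, -140, -291], 0.78]
    - [[-107, -147, -312], 0.9]
    - [[-112, -153, -333], 1.03]
    - [[-117, -160, -354], 1.16]
    - [[-122, -166, -374], 1.29]
    - [[-122, -166, -374], 1.29]

```text
time_s: 17.8
tool_pos: [0.5788, -0.1201, 0.7975]
eef_rot: [1.574, 0.253, 0.158]
ft_force: [0.5, -0.3, -1.2]
gripper_width: -0.0002
```

Run:
```python
from h import *
s=log()
from plan import *
plan(s['qpos'],[((.55,-.12,.6),0),((.54,-.1,.45),0),((.545,.0,.4),0),((.55,.13,.35),0),((.55,.13,.2),0)])
```

```text
t 17.8 q [-0.606, -0.341, 1.685, 1.031, 0.896, 0.532] ft [ 0.5 -0.3 -1.2]
[[ 0.956  0.248  0.157  0.579]
 [ 0.152  0.036 -0.988 -0.12 ]
 [-0.251  0.968 -0.003  0.797]
 [ 0.     0.     0.     1.   ]]
wp [ 0.55 -0.12  0.6 ] N 5 err 0.0 x [ 0.956  0.152 -0.251] q [-0.66 -0.35  2.09  1.38  0.81  0.01] e [-0.15  0.12  0.83] w [ 0.22 -0.17  0.69] shift [  22. -198.   -4.]
wp [ 0.54 -0.1   0.45] N 4 err 0.0 x [ 0.956  0.152 -0.251] q [-0.63 -0.22  2.35  1.79  0.78 -0.54] e [-0.1   0.08  0.85] w [ 0.21 -0.15  0.54] shift [  53. -345.  -25.]
wp [0.545 0.    0.4  ] N 3 err 0.0 x [ 0.956  0.152 -0.251] q [-0.24 -0.2   2.48  2.37  0.57 -0.98] e [-0.11  0.03  0.85] w [ 0.22 -0.05  0.49] shift [  86. -389. -123.]
wp [0.55 0.13 0.35] N 4 err 0.0 x [ 0.956  0.152 -0.251] q [ 0.33 -0.04  2.52  3.41  0.67 -1.74] e [-0.02 -0.01  0.86] w [0.22 0.08 0.44] shift [ 123. -431. -250.]
wp [0.55 0.13 0.2 ] N 4 err 0.0 x [ 0.956  0.152 -0.251] q [ 0.33  0.54  2.6   3.31  1.32 -1.57] e [0.28 0.1  0.78] w [0.22 0.08 0.29] shift [ 160. -576. -250.]
```

>>> step_arm:
  commands:
    - [[4, -40, -1], 0]
    - [[9, -80, -2], 0]
    - [[13, -120, -3], 0]
    - [[18, -160, -4], 0]
    - [[22, -198, -4], 0]
    - [[30, -235, -10], 0]
    - [[38, -272, -15], 0]
    - [[45, -310, -20], 0]
    - [[53, -345, -25], 0]
    - [[62, -356, -50], 0]
    - [[70, -367, -75], 0]
    - [[78, -378, -100], 0]
    - [[86, -389, -123], 0]
    - [[93, -397, -150], 0]
    - [[100, -406, -175], 0]
    - [[108, -414, -200], 0]
    - [[115, -423, -225], 0]
    - [[123, -431, -250], 0]
    - [[123, -431, -250], 0]

```text
time_s: 19.7
tool_pos: [0.5511, 0.1344, 0.35]
eef_rot: [1.572, 0.253, 0.164]
ft_force: [-0.1, -0.3, -0.5]
gripper_width: -0.0
```

Run:
```python
from h import *
s=log(); snap('wrist','wrist2'); snap('side','side3')
from plan import *
plan(s['qpos'],[((.55,.13,.2),0),((.54,.13,.15),0),((.52,.13,.11),0),((.51,.13,.07),0)])
```

```text
t 19.7 q [0.338, -0.035, 2.515, 3.416, 0.67, -1.743] ft [-0.1 -0.3 -0.5]
[[ 0.955  0.248  0.163  0.551]
 [ 0.158  0.04  -0.987  0.134]
 [-0.251  0.968 -0.001  0.35 ]
 [ 0.     0.     0.     1.   ]]
wp [0.55 0.13 0.2 ] N 4 err 0.0 x [ 0.955  0.158 -0.251] q [ 0.32  0.54  2.6   3.3   1.32 -1.57] e [0.28 0.09 0.78] w [0.22 0.08 0.29] shift [  36. -146.    4.]
wp [0.54 0.13 0.15] N 2 err 0.0 x [ 0.955  0.158 -0.251] q [ 0.34  0.76  2.6   3.31  1.54 -1.53] e [0.37 0.13 0.71] w [0.21 0.08 0.24] shift [  39. -197.    3.]
wp [0.52 0.13 0.11] N 1 err 0.0 x [ 0.955  0.158 -0.251] q [ 0.37  0.95  2.61  3.34  1.73 -1.49] e [0.43 0.17 0.62] w [0.19 0.08 0.2 ] shift [  30. -240.   -1.]
wp [0.51 0.13 0.07] N 1 err 0.0 x [ 0.955  0.158 -0.251] q [ 0.39  1.12  2.59  3.37  1.87 -1.45] e [0.47 0.19 0.54] w [0.18 0.08 0.16] shift [  30. -281.   -2.]
```

View pics/wrist2.png

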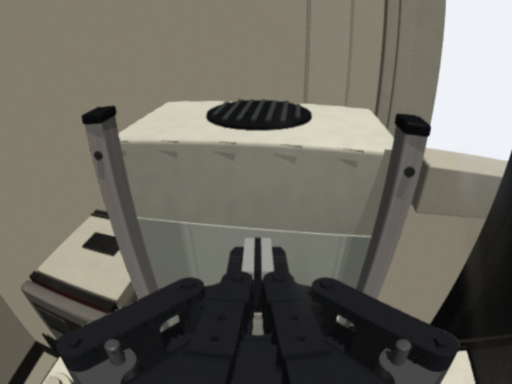

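View pics/side3.png

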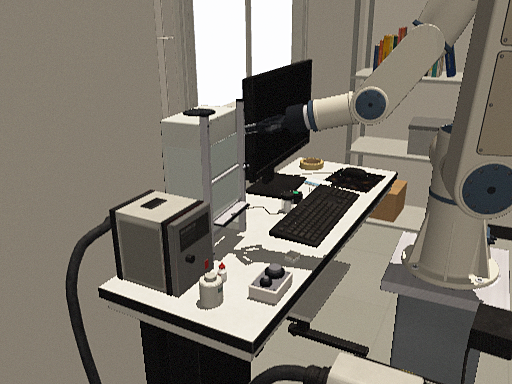

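The wrist view shows the shut fingers at (258,245) in front of the cabinet, with the post caps at (100,114) and (412,124). The side view shows the hand level and in front of the window. I'll check my cabinet fit against the wrist view.

```bash
cat >> h.py <<'E'
KW=imaging.get_calibration('wrist')
def wproj(s,Pw):
    T=toolT(s)@KW['mount']; p=np.linalg.inv(T)@np.append(Pw,1); p=p[:3]
    th=np.arctan2(np.hypot(p[0],p[1]),p[2]); ph=np.arctan2(p[1],p[0]); f=KW['intrinsics'][0,0]
    return np.array([KW['intrinsics'][0,2]+f*th*np.cos(ph),KW['intrinsics'][1,2]+f*th*np.sin(ph)])
E
python3 - <<'E'
from h import *
from fit import cabT
s=ctrl.sense(); p=[0.6708,0.1514,0.0318]
im=cv2.imread('pics/wrist2.png'); z=cv2.resize(im[80:320,60:460],None,fx=2,fy=2)
for y in (.096,.112,-.096,-.112):
  for h in (.416,.30):
    a=wproj(s,cabT(p)((-.08,y,h))); print(y,h,a.round(1)); cv2.circle(z,tuple(int(v) for v in (a-[60,80])*2),3,(0,0,255),-1)
for q in [(.06,.11,.39),(.06,-.11,.39)]:
    a=wproj(s,cabT(p)(q)); cv2.circle(z,tuple(int(v) for v in (a-[60,80])*2),3,(0,255,0),-1)
cv2.imwrite('pics/w2o.png',z)
E
```

```text
0.096 0.416 [ 97.  116.5]
0.096 0.3 [131.9 252.5]
0.112 0.416 [ 79.5 117.9]
0.112 0.3 [116.4 250. ]
-0.096 0.416 [408.4 124.9]
-0.096 0.3 [370.  274.5]
-0.112 0.416 [432.7 128.3]
-0.112 0.3 [389.3 275. ]
```

View pics/w2o.png

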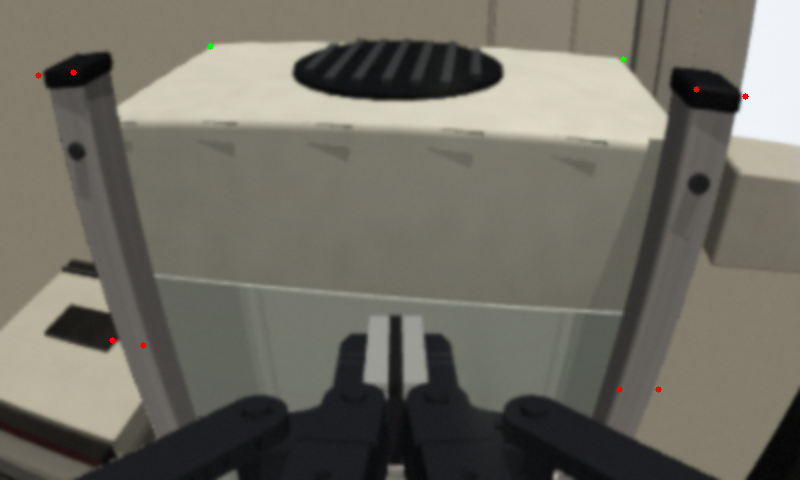

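>>> step_arm:
  commands:
    - [[9, -36, 1], 0]
    - [[18, -73, 2], 0]
    - [[27, -110, 3], 0]
    - [[36, -146, 4], 0]
    - [[38, -172, 3], 0]
    - [[39, -197, 3], 0]
    - [[35, -218, 1], 0]
    - [[30, -240, -1], 0]
    - [[30, -260, -1], 0]
    - [[30, -281, -2], 0]
    - [[30, -281, -2], 0]

```text
time_s: 20.9
tool_pos: [0.5103, 0.1272, 0.0682]
eef_rot: [1.574, 0.255, 0.161]
ft_force: [0.9, 0.1, -0.3]
gripper_width: -0.0002
```

Run:
```python
from h import *
s=log(); snap('wrist','wrist3'); snap('side','side4')
```

```text
t 20.9 q [0.376, 1.122, 2.586, 3.359, 1.869, -1.448] ft [ 0.9  0.1 -0.3]
[[ 0.955  0.25   0.16   0.51 ]
 [ 0.156  0.038 -0.987  0.127]
 [-0.253  0.968 -0.003  0.068]
 [ 0.     0.     0.     1.   ]]
```

View pics/wrist3.png

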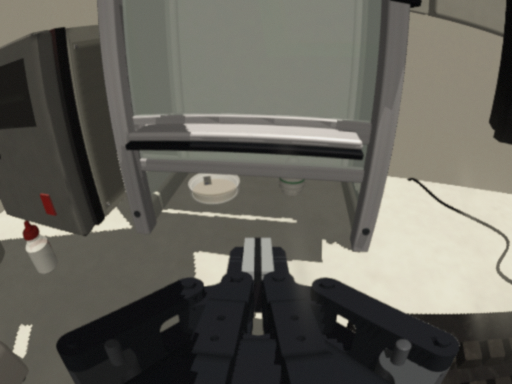

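View pics/side4.png

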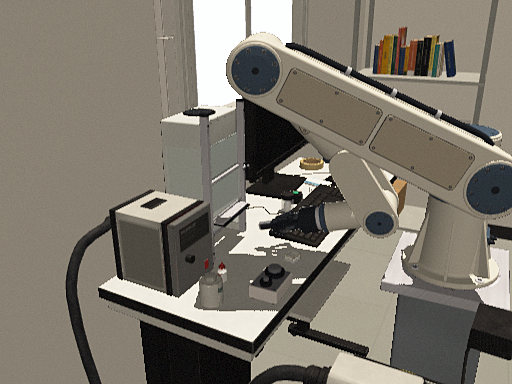

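Run:
```python
from h import *
from fit import cabT
s=ctrl.sense(); 
for p in ([0.6708,0.1514,0.0318],[0.674,0.1514,0.0318]):
  for q in [(-.107,.083,.102),(-.107,-.083,.102),(-.107,.083,.111),(-.107,-.083,.111),(-.08,.096,0),(-.08,.112,0),(-.08,-.096,0),(-.08,-.112,0),(-.085,-.085,.224)]:
    print(q,wproj(s,cabT(p)(q)).round(1))
im=cv2.imread('pics/wrist3.png'); cv2.imwrite('pics/w3z.png',cv2.resize(im[100:260,110:420],None,fx=2.5,fy=2.5,interpolation=cv2.INTER_CUBIC))
```

```text
(-0.107, 0.083, 0.102) [126.9 155.8]
(-0.107, -0.083, 0.102) [367.9 166.8]
(-0.107, 0.083, 0.111) [124.7 144.3]
(-0.107, -0.083, 0.111) [370.1 153.9]
(-0.08, 0.096, 0) [151.9 241. ]
(-0.08, 0.112, 0) [137.9 239.2]
(-0.08, -0.096, 0) [354.3 258.1]
(-0.08, -0.112, 0) [371.  258.8]
(-0.085, -0.085, 0.224) [379.9 -23.5]
(-0.107, 0.083, 0.102) [129.2 154.1]
(-0.107, -0.083, 0.102) [367.  164.7]
(-0.107, 0.083, 0.111) [127.  142.6]
(-0.107, -0.083, 0.111) [369.2 152. ]
(-0.08, 0.096, 0) [153.3 239. ]
(-0.08, 0.112, 0) [139.4 237.3]
(-0.08, -0.096, 0) [353.9 255.8]
(-0.08, -0.112, 0) [370.5 256.4]
(-0.085, -0.085, 0.224) [378.8 -22.7]
```

View pics/w3z.png

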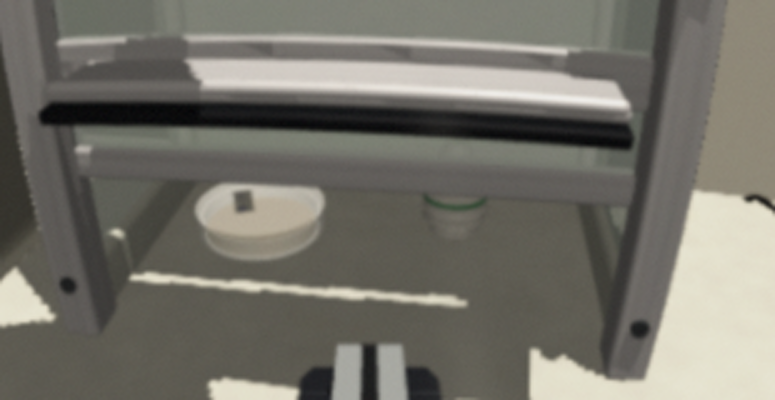

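```bash
cat > fit2.py <<'E'
from h import *
import fit
from fit import proj,cabT
from scipy.optimize import least_squares
L=[json.loads(l) for l in open('log.jsonl')]
def S(t): 
    l=[x for x in L if abs(x[1][2]-t)<.003 and x[1][0]<.6][-1]; return dict(tool_pos=np.array(l[1]),eef_rot=np.array(l[2]))
s2,s3=S(.350),S(.0682)
K0=KW['mount'].copy()
obs=[('top',lambda p:(.06,.11,.39),(163.75,84.5)),('top',lambda p:(.06,-.11,.39),(265,83)),
('top',lambda p:(-.08,.104,.416),(165,146.3)),('top',lambda p:(-.08,-.104,.416),(264.8,144.5)),
('top',lambda p:(-.107,.083,p[3]),(190.75,177.5)),('top',lambda p:(-.107,-.083,p[3]),(252.5,176)),
('side',lambda p:(-.107,.083,p[3]),(223.4,226.2)),('side',lambda p:(-.107,-.083,p[3]),(248.2,206.2)),("side",lambda p:(-.08,-.112,0),(245.7,230.6)),
('side',lambda p:(-.085,-.085,p[4]),(243.7,165.4)),
('w3',lambda p:(-.107,.083,p[3]),(126.8,148.8)),('w3',lambda p:(-.107,-.083,p[3]),(362.8,158.8)),
('w3',lambda p:(-.08,.096,0),(151,233.5)),('w3',lambda p:(-.08,-.096,0),(354,251)),('w3',lambda p:(-.08,-.112,0),(368,251.5)),
('w2',lambda p:(-.08,.104,.416),(60+63/2,80+80/2)),('w2',lambda p:(-.08,-.104,.416),(60+710/2,80+105/2))]
def f(v):
    p=v[:5]; r=[]
    KW['mount']=K0.copy(); KW['mount'][:3,3]+=v[5:8]; KW['mount'][:3,:3]=K0[:3,:3]@R.from_rotvec(v[8:11]).as_matrix()
    for c,g,o in obs:
        Pw=cabT(p)(g(p))
        if c=='top': e=proj('top',Pw+v[11:14])-o
        elif c=='side': e=proj('side',Pw+v[14:17])-o
        else: e=(wproj(s2 if c=='w2' else s3,Pw)-o)
        r+=list(np.array(e)/1.0)
    r+=list(v[5:8]/.0015)+list(v[8:11]/.01)+list(v[11:17]/.0015)
    return np.array(r)
x0=np.array([.67,.151,.03,.102,.224]+[0]*12)
r=least_squares(f,x0,x_scale=np.array([.01]*17))
J=r.jac; cov=np.linalg.inv(J.T@J)
print(r.x[:5].round(4),'sd',np.sqrt(np.diag(cov))[:5].round(4)); print(r.x[5:].round(4)); print(r.fun[:2*len(obs)].reshape(-1,2).round(1).tolist())
np.save('cab.npy',r.x)
E
python3 fit2.py
```

```text
[0.6731 0.1533 0.0321 0.1052 0.2255] sd [0.0011 0.0014 0.0057 0.0006 0.0033]
[-0.0031  0.0055  0.0008 -0.0161 -0.0016  0.0018 -0.0023 -0.0019 -0.0012
  0.0009  0.001  -0.001 ]
[[-1.2, -0.8], [0.7, -1.2], [-1.1, -0.1], [0.4, -0.4], [-0.4, -0.0], [-0.2, 0.1], [1.0, 0.3], [1.4, -1.7], [0.3, -0.1], [-1.1, 0.0], [-0.2, 0.4], [0.2, 0.0], [1.3, 2.4], [-3.5, 1.3], [-1.0, 1.5], [0.8, -1.4], [2.2, -3.8]]
```

>>> step_arm:
  commands:
    - [[20, 6, -2], 0]
    - [[40, 12, -4], 0]
    - [[58, 17, -5], 0]
    - [[73, 21, -6], 0]
    - [[73, 21, -6], 0]
    - [[73, 21, -6], 0]

```text
time_s: 21.6
tool_pos: [0.5849, 0.145, 0.0754]
eef_rot: [1.574, 0.25, 0.161]
ft_force: [-1.7, -0.1, -0.0]
gripper_width: 0.0001
```

Run:
```python
from h import *
s=log(); snap('wrist','wrist4')
```

```text
t 21.6 q [0.337, 0.962, 2.46, 3.313, 1.597, -1.519] ft [-1.7 -0.1 -0. ]
[[ 0.956  0.244  0.159  0.585]
 [ 0.155  0.036 -0.987  0.145]
 [-0.247  0.969 -0.003  0.075]
 [ 0.     0.     0.     1.   ]]
```

View pics/wrist4.png

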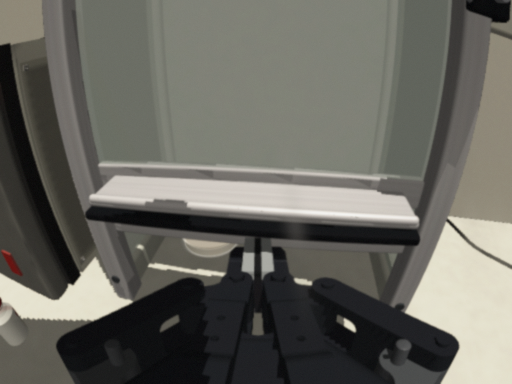

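>>> step_arm:
  commands:
    - [[-2, 8, 0], 0]
    - [[-4, 16, 0], 0]
    - [[-6, 24, 0], 0]
    - [[-8, 32, 0], 0]
    - [[-10, 40, 0], 0]
    - [[-12, 48, 0], 0]
    - [[-14, 56, 0], 0]
    - [[-16, 64, 0], 0]
    - [[-18, 72, 0], 0]
    - [[-20, 80, 0], 0]
    - [[-22, 88, 0], 0]
    - [[-24, 96, 0], 0]
    - [[-26, 102, 0], 0]
    - [[-26, 105, 0], 0]
    - [[-26, 105, 0], 0]
    - [[-26, 105, 0], 0]

```text
time_s: 23.25
tool_pos: [0.5859, 0.1449, 0.1835]
eef_rot: [1.574, 0.249, 0.161]
ft_force: [-0.1, -0.8, -0.4]
gripper_width: 0.0001
```

Run:
```python
from h import *
s=log(); snap('wrist','wrist5'); _,im=snap('side','side5')
im=im[:,:,::-1]
z=cv2.resize(im[140:230,190:280],None,fx=6.6,fy=6.6,interpolation=cv2.INTER_CUBIC); cv2.imwrite('pics/side5z.png',z)
```

```text
t 23.25 q [0.336, 0.598, 2.518, 3.318, 1.296, -1.572] ft [-0.1 -0.8 -0.4]
[[ 0.957  0.244  0.159  0.586]
 [ 0.155  0.036 -0.987  0.145]
 [-0.247  0.969 -0.003  0.184]
 [ 0.     0.     0.     1.   ]]
```

View pics/wrist5.png

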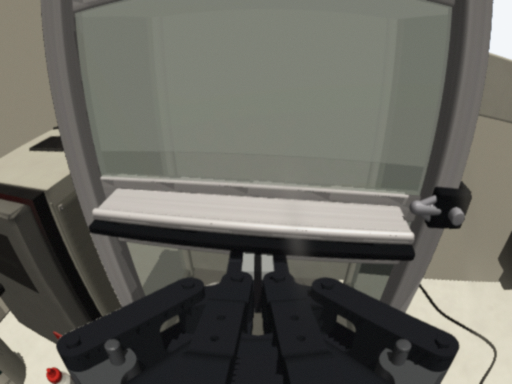

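View pics/side5z.png

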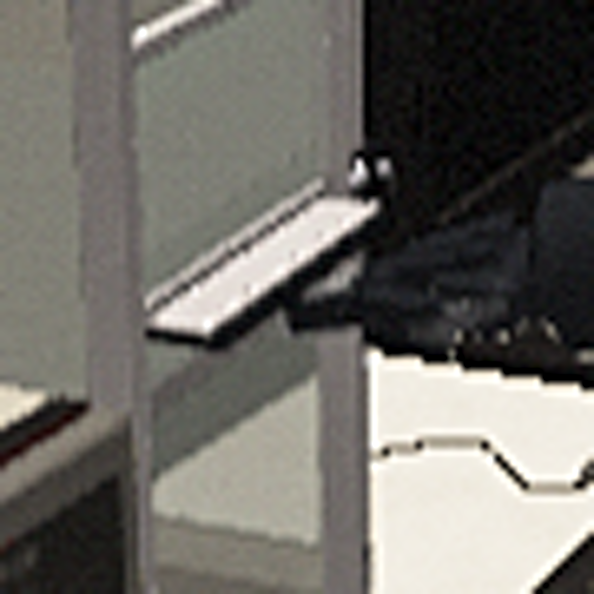

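Run:
```python
import cv2
im=cv2.imread('pics/wrist5.png'); cv2.imwrite('pics/w5z.png',cv2.resize(im[180:280,380:480],None,fx=6,fy=6,interpolation=cv2.INTER_CUBIC))
cv2.imwrite('pics/w5y.png',cv2.resize(im[190:280,70:170],None,fx=6,fy=6,interpolation=cv2.INTER_CUBIC))
```

```text
(no output)
```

View pics/w5z.png

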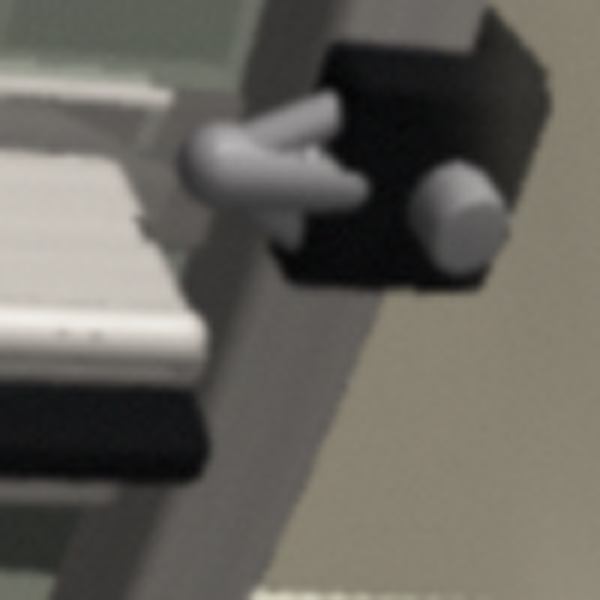

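View pics/w5y.png

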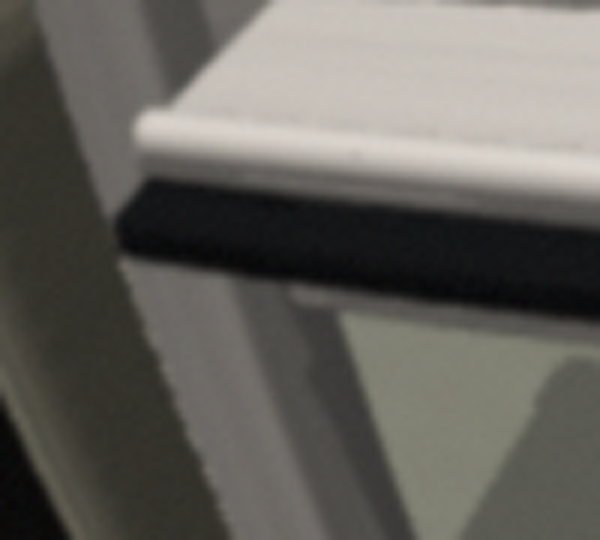

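```bash
cat > fit3.py <<'E'
exec(open('fit2.py').read().split('x0=')[0])
def last(): l=L[-1]; return dict(tool_pos=np.array(l[1]),eef_rot=np.array(l[2]))
s4=S(.0754); s5=S(.1835)
SS={'w2':s2,'w3':s3,'w5':s5}
obs+= [('w5',lambda p:(-.107,.083,p[5]),(90,231.7)),('w5',lambda p:(-.107,-.083,p[5]),(413.3,259.7)),('w5',lambda p:(-.085,-.085,p[4]),(414,207.3)),
('side',lambda p:(-.107,.083,p[5]),(221.5,192.7)),('side',lambda p:(-.107,-.083,p[5]),(247.6,172.6)),('side',lambda p:(-.085,-.085,p[4]),(244,166.3))]
EXTRA=[]
def f(v):
    p=v[:8]; c0=8; r=[]
    KW['mount']=K0.copy(); KW['mount'][:3,3]+=v[c0:c0+3]; KW['mount'][:3,:3]=K0[:3,:3]@R.from_rotvec(v[c0+3:c0+6]).as_matrix()
    for c,g,o in obs:
        Pw=cabT(p)(g(p))
        if c=='top': e=proj('top',Pw+v[c0+6:c0+9])-o
        elif c=='side': e=proj('side',Pw+v[c0+9:c0+12])-o
        else: e=(wproj(SS[c],Pw)-o)
        r+=list(np.array(e))
    r+=list(v[c0:c0+3]/.0015)+list(v[c0+3:c0+6]/.01)+list(v[c0+6:c0+12]/.0015)+[(v[6]-.2)/.1,(v[7]-.2)/.1]
    return np.array(r)
def solve():
    x0=np.array([.67,.151,.03,.102,.224,.2,.2,.2]+[0]*12)
    r=least_squares(f,x0,x_scale=.01,loss='soft_l1')
    J=r.jac; cov=np.linalg.inv(J.T@J)
    print(r.x[:8].round(4),'sd',np.sqrt(np.diag(cov))[:8].round(4)); print(r.x[8:].round(4)); print([(o[0],e.round(1).tolist()) for o,e in zip(obs,r.fun[:2*len(obs)].reshape(-1,2))])
    return r.x,cov
if __name__=='__main__':
    v,cov=solve(); print('mark-lip',v[4]-v[5],'sd',np.sqrt(cov[4,4]+cov[5,5]-2*cov[4,5]))
E
python3 fit3.py
```

```text
[0.6734 0.1538 0.0284 0.1051 0.2211 0.2058 0.2    0.2   ] sd [0.0018 0.0019 0.0066 0.0011 0.0016 0.0016 0.1    0.1   ]
[-0.0011  0.0075  0.0005 -0.0273 -0.0027  0.003  -0.003  -0.0025 -0.001
  0.0012  0.0008 -0.0003]
[('top', [-1.1, -0.9]), ('top', [0.8, -0.9]), ('top', [-1.2, -0.2]), ('top', [0.3, -0.1]), ('top', [-0.5, -0.0]), ('top', [-0.3, 0.4]), ('side', [0.6, 0.1]), ('side', [1.2, -1.9]), ('side', [0.2, -0.3]), ('side', [-1.3, 1.2]), ('w3', [-1.0, 0.2]), ('w3', [0.4, 0.2]), ('w3', [1.3, 1.4]), ('w3', [-3.3, 0.8]), ('w3', [-0.8, 1.1]), ('w2', [-0.2, -1.4]), ('w2', [3.2, -3.5]), ('w5', [0.8, 0.0]), ('w5', [-0.0, -0.2]), ('w5', [-0.4, -0.3]), ('side', [1.3, -0.8]), ('side', [1.4, 0.1]), ('side', [-1.6, 0.3])]
mark-lip 0.015302927486656986 sd 0.0008092827413273958
```

>>> step_arm:
  commands:
    - [[-1, 5, 0], 0]
    - [[-3, 9, 0], 0]
    - [[-3, 12, 0], 0]
    - [[-3, 12, 0], 0]
    - [[-3, 12, 0], 0]

```text
time_s: 23.85
tool_pos: [0.5858, 0.1448, 0.1957]
eef_rot: [1.574, 0.25, 0.161]
ft_force: [-0.6, 0.6, -1.7]
gripper_width: -0.0
```

Run:
```python
from h import *
s=log(); _,im=snap('wrist','wrist6'); _,im2=snap('side','side6')
cv2.imwrite('pics/w6z.png',cv2.resize(im[180:280,370:470,::-1],None,fx=6,fy=6,interpolation=cv2.INTER_CUBIC))
a=cv2.resize(im[190:270,70:170,::-1],None,fx=5,fy=5,interpolation=cv2.INTER_CUBIC)
cv2.imwrite('pics/w6y.png',a)
cv2.imwrite('pics/s6z.png',cv2.resize(im2[140:215,205:275,::-1],None,fx=8,fy=8,interpolation=cv2.INTER_CUBIC))
```

```text
t 23.85 q [0.336, 0.553, 2.52, 3.32, 1.254, -1.58] ft [-0.6  0.6 -1.7]
[[ 0.957  0.244  0.159  0.586]
 [ 0.155  0.036 -0.987  0.145]
 [-0.247  0.969 -0.003  0.196]
 [ 0.     0.     0.     1.   ]]
```

View pics/w6z.png

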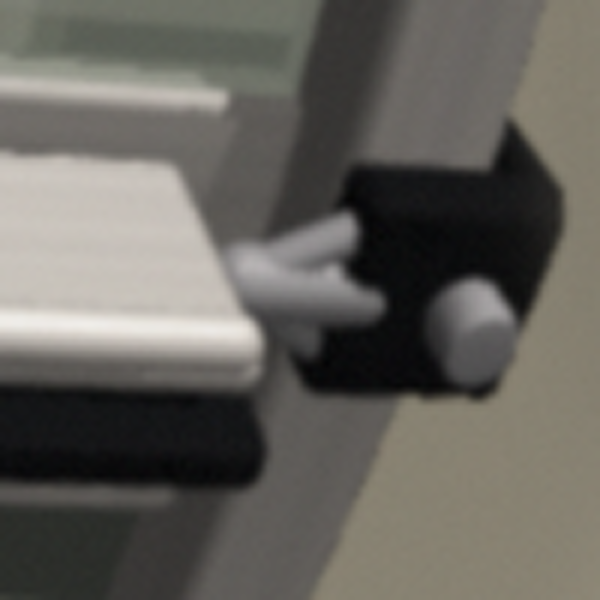

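View pics/w6y.png

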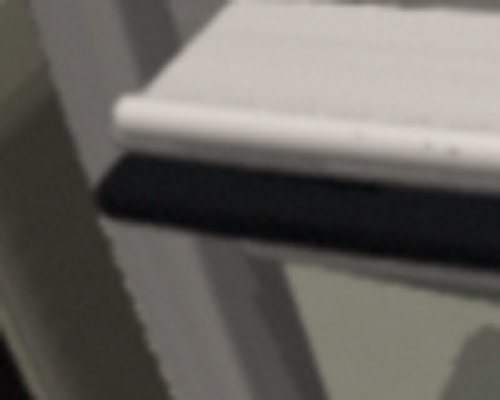

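View pics/s6z.png

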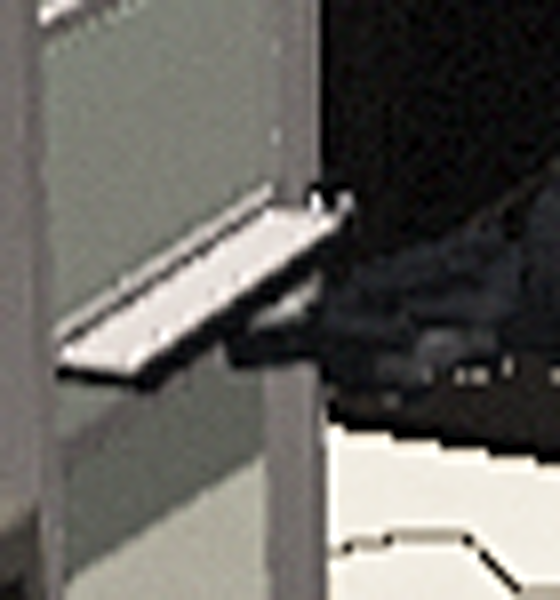

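```bash
cat > fit4.py <<'E'
exec(open('fit3.py').read().split("if __name__")[0])
SS['w6']=S(.1957)
obs+= [('w6',lambda p:(-.107,.083,p[6]),(90,232)),('w6',lambda p:(-.107,-.083,p[6]),(412.5,261.0)),('w6',lambda p:(-.085,-.085,p[4]),(406,228.2)),
('side',lambda p:(-.107,.083,p[6]),(205+145/8,140+385/8)),('side',lambda p:(-.107,-.083,p[6]),(205+343/8,140+222/8)),('side',lambda p:(-.085,-.085,p[4]),(205+313/8,140+205/8))]
if __name__=='__main__':
    v,cov=solve(); print('mark-lip',v[4]-v[6],'sd',np.sqrt(cov[4,4]+cov[6,6]-2*cov[4,6]))
E
python3 fit4.py
```

```text
[0.673  0.1541 0.0291 0.1053 0.2211 0.2062 0.2178 0.2   ] sd [0.0017 0.0019 0.0063 0.001  0.0014 0.0014 0.0014 0.1   ]
[-0.0012  0.0079  0.0007 -0.0292 -0.0045  0.0018 -0.0026 -0.0028 -0.0009
  0.0011  0.0007 -0.    ]
[('top', [-1.1, -0.8]), ('top', [0.8, -0.9]), ('top', [-1.2, -0.1]), ('top', [0.3, -0.1]), ('top', [-0.5, -0.0]), ('top', [-0.3, 0.3]), ('side', [0.7, 0.0]), ('side', [1.3, -2.0]), ('side', [0.3, -0.3]), ('side', [-1.2, 1.2]), ('w3', [-1.2, 0.1]), ('w3', [0.4, 0.3]), ('w3', [1.3, 1.3]), ('w3', [-3.4, 1.0]), ('w3', [-0.8, 1.3]), ('w2', [-0.4, -1.2]), ('w2', [3.2, -3.0]), ('w5', [0.2, -0.2]), ('w5', [-0.3, 0.1]), ('w5', [-0.7, 0.5]), ('side', [1.4, -1.0]), ('side', [1.5, -0.1]), ('side', [-1.5, 0.3]), ('w6', [0.6, 0.2]), ('w6', [-0.0, -0.4]), ('w6', [0.8, -1.3]), ('side', [-0.3, -0.6]), ('side', [1.2, 1.0]), ('side', [-1.6, 1.0])]
mark-lip 0.003248452688746545 sd 0.0007974273577783879
```

>>> step_arm:
  commands:
    - [[4, -16, 0], 0]
    - [[8, -32, 0], 0]
    - [[12, -48, 0], 0]
    - [[16, -64, 0], 0]
    - [[20, -78, 0], 0]
    - [[20, -78, 0], 0]
    - [[20, -78, 0], 0]

```text
time_s: 24.65
tool_pos: [0.5862, 0.1451, 0.115]
eef_rot: [1.574, 0.249, 0.161]
ft_force: [0.2, 0.5, 0.3]
gripper_width: 0.0001
```

Run:
```python
from h import *
s=log(); _,im=snap('wrist','wrist7')
cv2.imwrite('pics/w7z.png',cv2.resize(im[20:120,330:450,::-1],None,fx=6,fy=6,interpolation=cv2.INTER_CUBIC))
a=cv2.resize(im[20:120,60:180,::-1],None,fx=6,fy=6,interpolation=cv2.INTER_CUBIC)
cv2.imwrite('pics/w7y.png',a)
```

```text
t 24.65 q [0.337, 0.835, 2.488, 3.312, 1.501, -1.536] ft [0.2 0.5 0.3]
[[ 0.957  0.244  0.159  0.586]
 [ 0.155  0.036 -0.987  0.145]
 [-0.247  0.969 -0.003  0.115]
 [ 0.     0.     0.     1.   ]]
```

View pics/wrist7.png

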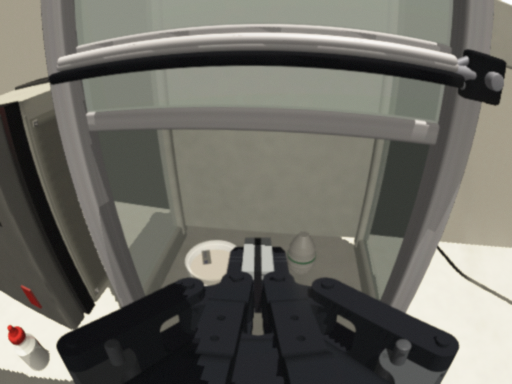

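View pics/w7z.png

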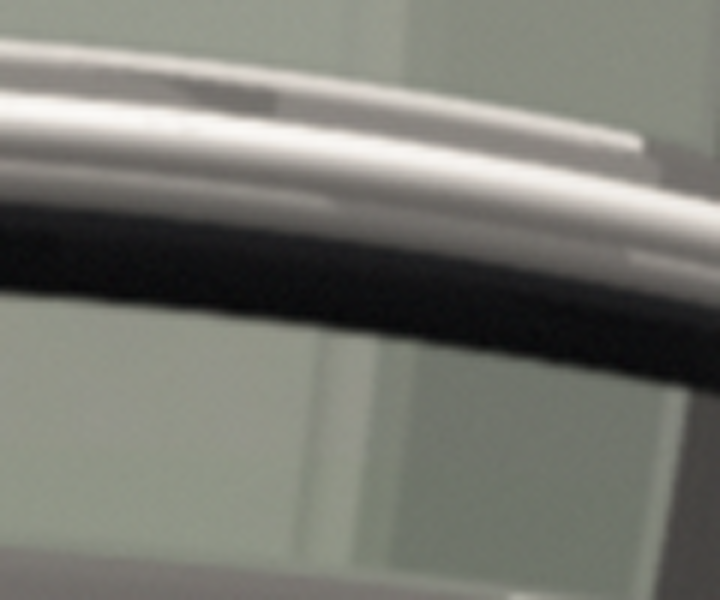

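View pics/w7y.png

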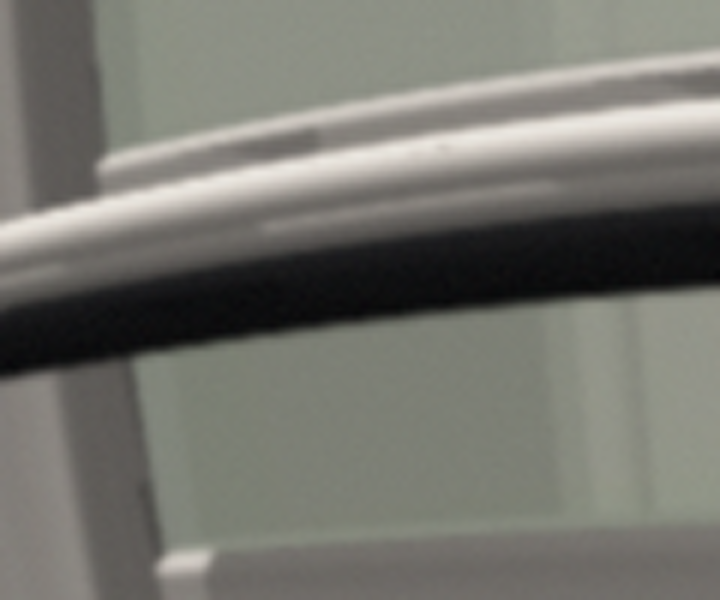

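Run:
```python
from h import *
im=cv2.imread('pics/wrist7.png')
a=cv2.resize(im[40:110,430:512],None,fx=7,fy=7,interpolation=cv2.INTER_CUBIC)
b=cv2.resize(im[50:110,30:60],None,fx=7,fy=7,interpolation=cv2.INTER_CUBIC)
h=max(a.shape[0],b.shape[0]); b=cv2.copyMakeBorder(b,0,h-b.shape[0],0,0,cv2.BORDER_CONSTANT)
cv2.imwrite('pics/w7c.png',np.hstack([a,b]))
```

```text
(no output)
```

View pics/w7c.png

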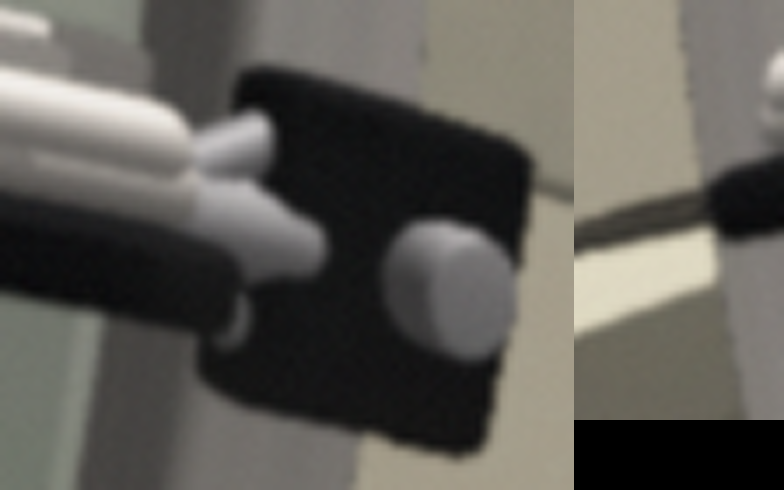

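```bash
cat > elev.py <<'E'
from h import *
from fit import cabT
def wray(s,uv,mount=None):
    m=KW['mount'] if mount is None else mount
    f=KW['intrinsics'][0,0]; d=np.array(uv)-KW['intrinsics'][:2,2]; r=np.hypot(*d); th=r/f
    c=np.array([np.sin(th)*d[0]/r,np.sin(th)*d[1]/r,np.cos(th)]); T=toolT(s)@m
    return T[:3,3],T[:3,:3]@c
def at(s,uv,xc,cab,mount=None):
    # intersect with cabinet plane x=xc
    o,d=wray(s,uv,mount); n=np.array([np.cos(cab[2]),np.sin(cab[2]),0]); c0=n@np.array([cab[0],cab[1],0])
    k=(xc+c0-n@o)/(n@d); P=o+k*d; rel=P-np.array([cab[0],cab[1],0]); return xc, -np.sin(cab[2])*rel[0]+np.cos(cab[2])*rel[1], P[2]
E
python3 - <<'E'
from elev import *
L=[json.loads(l) for l in open('log.jsonl')]
S=lambda t:[dict(tool_pos=np.array(x[1]),eef_rot=np.array(x[2])) for x in L if abs(x[1][2]-t)<.002][-1]
cab=[.673,.154,.029]
m=KW['mount'].copy(); m2=m.copy(); m2[:3,3]+=[-.0012,.0079,.0007]; m2[:3,:3]=m[:3,:3]@R.from_rotvec([-.0292,-.0045,.0018]).as_matrix()
for mm in (m,m2):
  print('cam z',wray(S(.115),(200,100),mm)[0])
  for nm,z,uv,xc in [('w7 lipR',.115,(459.3,87.9),-.107),('w7 lipL',.115,(50.6,84),-.107),('w7 mark',.115,(454,65.7),-.085),('w7 clipTL',.115,(465,50),-.094),('w7 clipBL',.115,(459.3,94),-.094),('w7 clipTR',.115,(505.7,62),-.094),('w5 clipTL',.1835,(436,187.5),-.094),('w5 clipBL',.1835,(428,227.5),-.094),('w5 mark',.1835,(414,207.3),-.085),('w5 lipR',.1835,(413.3,259.7),-.107),('w5 lipL',.1835,(90,231.7),-.107),
   ('w6 mark',.1957,(406,228.2),-.085),('w6 lipR',.1957,(412.5,261),-.107),('w6 lipL',.1957,(90,232),-.107),('w3 lipL',.0682,(126.8,148.8),-.107),('w3 lipR',.0682,(362.8,158.8),-.107)]:
    print(nm,np.round(at(S(z),uv,xc,cab,mm),4))
E
```

```text
cam z [0.46807164 0.12591603 0.22239237]
w7 lipR [-0.107  -0.0802  0.2126]
w7 lipL [-0.107   0.081   0.2132]
w7 mark [-0.085  -0.0888  0.2194]
w7 clipTL [-0.094 -0.088  0.227]
w7 clipBL [-0.094  -0.0883  0.2088]
w7 clipTR [-0.094  -0.1099  0.227 ]
w5 clipTL [-0.094  -0.0881  0.2343]
w5 clipBL [-0.094  -0.0909  0.2122]
w5 mark [-0.085  -0.0843  0.2177]
w5 lipR [-0.107  -0.0817  0.2027]
w5 lipL [-0.107   0.0814  0.203 ]
w6 mark [-0.085  -0.0836  0.217 ]
w6 lipR [-0.107  -0.0817  0.2141]
w6 lipL [-0.107   0.0815  0.2148]
w3 lipL [-0.107   0.0809  0.1033]
w3 lipR [-0.107  -0.0822  0.1032]
cam z [0.46896454 0.12532613 0.23034188]
w7 lipR [-0.107  -0.0801  0.2177]
w7 lipL [-0.107   0.0804  0.2183]
w7 mark [-0.085  -0.0885  0.2239]
w7 clipTL [-0.094  -0.0876  0.2316]
w7 clipBL [-0.094  -0.0882  0.2135]
w7 clipTR [-0.094  -0.1092  0.2317]
w5 clipTL [-0.094  -0.0887  0.2386]
w5 clipBL [-0.094 -0.092  0.216]
w5 mark [-0.085  -0.0852  0.2214]
w5 lipR [-0.107  -0.083   0.2063]
w5 lipL [-0.107   0.0833  0.2061]
w6 mark [-0.085  -0.0847  0.2202]
w6 lipR [-0.107  -0.083   0.2176]
w6 lipL [-0.107   0.0834  0.2179]
w3 lipL [-0.107   0.082   0.1054]
w3 lipR [-0.107  -0.0826  0.1055]
```

>>> step_arm:
  commands:
    - [[-24, -6, 0], 0]
    - [[-32, -8, 25], 0]
    - [[-38, -9, 52], 0]
    - [[-42, -10, 79], 0]
    - [[-42, -10, 79], 0]
    - [[-42, -10, 79], 0]

```text
time_s: 25.3
tool_pos: [0.5567, 0.0589, 0.117]
eef_rot: [1.574, 0.247, 0.158]
ft_force: [0.6, -0.4, 0.4]
gripper_width: -0.0002
```

Run:
```python
from h import *
s=log(); _,im=snap('wrist','wrist8')
```

```text
t 25.3 q [0.023, 0.893, 2.575, 3.01, 1.647, -1.611] ft [ 0.6 -0.4  0.4]
[[ 0.958  0.242  0.156  0.557]
 [ 0.152  0.035 -0.988  0.059]
 [-0.245  0.97  -0.003  0.117]
 [ 0.     0.     0.     1.   ]]
```

View pics/wrist8.png

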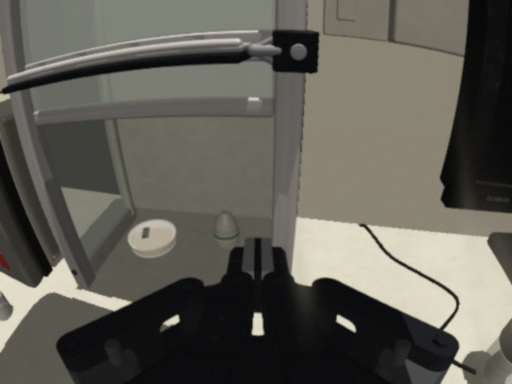

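Run:
```python
import cv2
im=cv2.imread('pics/wrist8.png')
cv2.imwrite('pics/w8z.png',cv2.resize(im[20:85,225:330],None,fx=7.5,fy=7.5,interpolation=cv2.INTER_CUBIC))
```

```text
(no output)
```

View pics/w8z.png

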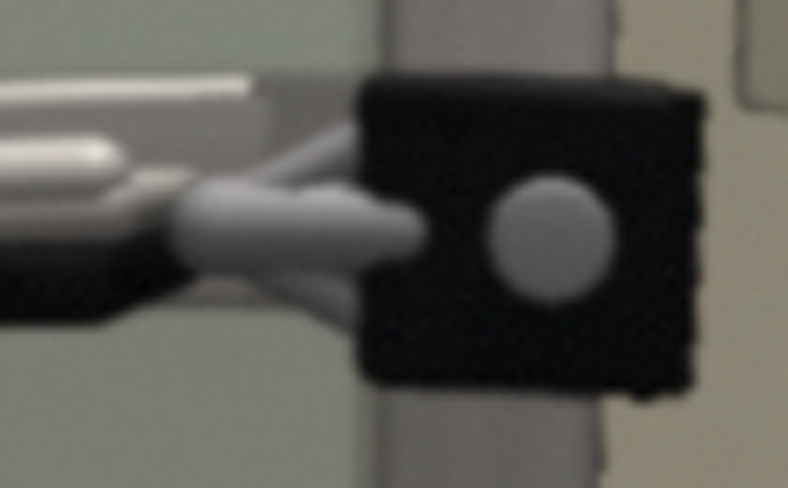

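Run:
```python
from elev import *
L=[json.loads(l) for l in open('log.jsonl')]
s=dict(tool_pos=np.array(L[-1][1]),eef_rot=np.array(L[-1][2]))
cab=[.673,.154,.029]
m=KW['mount'].copy(); m2=m.copy(); m2[:3,3]+=[-.0012,.0079,.0007]; m2[:3,:3]=m[:3,:3]@R.from_rotvec([-.0292,-.0045,.0018]).as_matrix()
z=lambda a,b:(225+a/7.5-.5+.07,20+b/7.5-.5+.07)
for mm in (m,m2):
  print(wray(s,(250,50),mm)[0].round(4), 'elev',np.degrees(np.arcsin(wray(s,(250,50),mm)[1][2])))
  for nm,uv,xc in [('tip',z(188,226),-.085),('lipR',z(100,325),-.107),('clipT',z(365,82),-.094),('clipB',z(365,382),-.094),('clipT',z(365,82),-.08),('clipB',z(365,382),-.08)]:
    print(nm,np.round(at(s,uv,xc,cab,mm),4))
```

```text
[0.4383 0.04   0.2241] elev -2.4132990951964364
tip [-0.085  -0.0836  0.2177]
lipR [-0.107  -0.0817  0.2128]
clipT [-0.094  -0.096   0.2275]
clipB [-0.094  -0.0961  0.208 ]
clipT [-0.08   -0.0949  0.2278]
clipB [-0.08   -0.0951  0.2064]
[0.4391 0.0394 0.232 ] elev -4.079386734733285
tip [-0.085  -0.0838  0.2212]
lipR [-0.107  -0.082   0.2169]
clipT [-0.094  -0.0963  0.2312]
clipB [-0.094  -0.0963  0.2118]
clipT [-0.08   -0.0951  0.2311]
clipB [-0.08   -0.0952  0.2098]
```

>>> step_arm:
  commands:
    - [[4, 1, -27], 0]
    - [[9, 2, -54], 0]
    - [[17, 4, -80], 0]
    - [[41, 10, -80], 0]
    - [[37, 26, -80], 0]
    - [[33, 42, -80], 0]
    - [[29, 58, -80], 0]
    - [[25, 72, -80], 0]
    - [[23, 80, -80], 0]
    - [[22, 84, -80], 0]
    - [[22, 84, -80], 0]
    - [[22, 84, -80], 0]

```text
time_s: 26.55
tool_pos: [0.5851, 0.146, 0.1929]
eef_rot: [1.574, 0.248, 0.161]
ft_force: [0.6, 0.4, -1.0]
gripper_width: -0.0002
```

Run:
```python
from h import *
s=log()
```

```text
t 26.55 q [0.341, 0.566, 2.521, 3.325, 1.269, -1.578] ft [ 0.6  0.4 -1. ]
[[ 0.957  0.242  0.159  0.585]
 [ 0.155  0.036 -0.987  0.146]
 [-0.245  0.97  -0.003  0.193]
 [ 0.     0.     0.     1.   ]]
```

>>> step_arm:
  commands:
    - [[-1, 3, 0], 0]
    - [[-1, 5, 0], 0]
    - [[-2, 6, 0], 0]
    - [[-2, 7, 0], 0]
    - [[-2, 7, 0], 0]
    - [[-2, 7, 0], 0]

```text
time_s: 27.15
tool_pos: [0.5847, 0.1458, 0.1999]
eef_rot: [1.574, 0.248, 0.161]
ft_force: [-1.6, 0.1, -2.5]
gripper_width: -0.0
```

Run:
```python
from h import *
s=log()
```

```text
t 27.15 q [0.341, 0.539, 2.522, 3.326, 1.244, -1.583] ft [-1.6  0.1 -2.5]
[[ 0.957  0.243  0.159  0.585]
 [ 0.155  0.036 -0.987  0.146]
 [-0.246  0.969 -0.003  0.2  ]
 [ 0.     0.     0.     1.   ]]
```

>>> step_arm:
  commands:
    - [[5, -20, 0], 0]
    - [[10, -42, 0], 0]
    - [[15, -64, 0], 0]
    - [[21, -84, 0], 0]
    - [[-3, -90, 0], 0]
    - [[-11, -92, 25], 0]
    - [[-17, -94, 52], 0]
    - [[-21, -95, 79], 0]
    - [[-21, -95, 79], 0]
    - [[-21, -95, 79], 0]

```text
time_s: 28.15
tool_pos: [0.5547, 0.0597, 0.113]
eef_rot: [1.574, 0.247, 0.157]
ft_force: [0.1, 0.8, -0.1]
gripper_width: -0.0002
```

Run:
```python
from h import *
s=log(); _,im=snap('wrist','wrist9')
cv2.imwrite('pics/w9z.png',cv2.resize(im[15:80,225:330,::-1],None,fx=7.5,fy=7.5,interpolation=cv2.INTER_CUBIC))
```

```text
t 28.15 q [0.027, 0.911, 2.576, 3.015, 1.666, -1.612] ft [ 0.1  0.8 -0.1]
[[ 0.958  0.242  0.156  0.555]
 [ 0.152  0.035 -0.988  0.06 ]
 [-0.245  0.97  -0.003  0.113]
 [ 0.     0.     0.     1.   ]]
```

View pics/w9z.png

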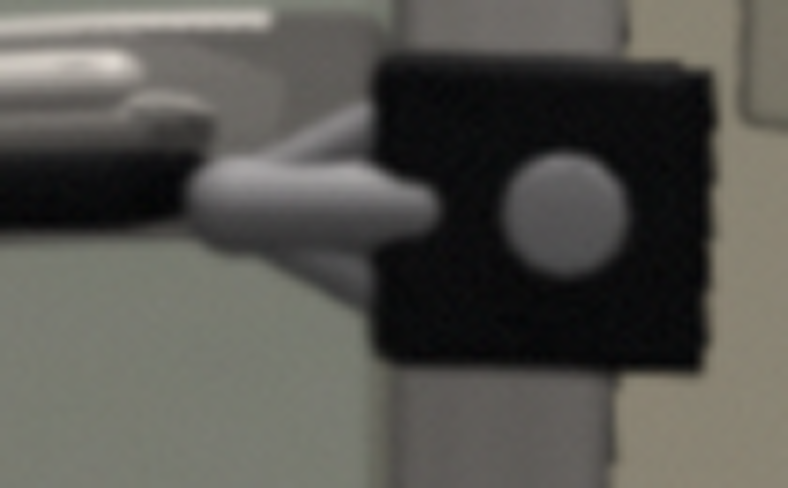

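Run:
```python
from elev import *
L=[json.loads(l) for l in open('log.jsonl')]
s=dict(tool_pos=np.array(L[-1][1]),eef_rot=np.array(L[-1][2]))
cab=[.673,.154,.029]
m=KW['mount'].copy(); m2=m.copy(); m2[:3,3]+=[-.0012,.0079,.0007]; m2[:3,:3]=m[:3,:3]@R.from_rotvec([-.0292,-.0045,.0018]).as_matrix()
z=lambda a,b:(225+a/7.5-.43,15+b/7.5-.43)
for mm in (m,m2):
  print(wray(s,(250,50),mm)[0].round(4))
  for nm,uv,xc in [('tip',z(198,204),-.085),('lipR',z(110,228),-.107),('lip0',z(5,230),-.107),('clipT',z(380,62),-.085),('clipB',z(380,357),-.085)]:
    print(nm,np.round(at(s,uv,xc,cab,mm),4))
```

```text
[0.4363 0.0408 0.22  ]
tip [-0.085  -0.0832  0.2178]
lipR [-0.107  -0.0813  0.2167]
lip0 [-0.107  -0.075   0.2168]
clipT [-0.085  -0.0953  0.2277]
clipB [-0.085  -0.0955  0.2071]
[0.4371 0.0402 0.228 ]
tip [-0.085  -0.0834  0.2212]
lipR [-0.107  -0.0816  0.2208]
lip0 [-0.107  -0.0754  0.2209]
clipT [-0.085  -0.0955  0.2311]
clipB [-0.085  -0.0956  0.2106]
```

Run:
```python
from plan import *
from h import *
from fit import proj,K
s=ctrl.sense(); q=s['qpos']
# triangulate button: top (167.5,242.5), side centre
im=cv2.imread('pics/side5.png'); cv2.imwrite('pics/podz.png',cv2.resize(im[250:310,240:300],None,fx=9,fy=9,interpolation=cv2.INTER_CUBIC))
im=cv2.imread('pics/top0.png'); cv2.imwrite('pics/podt.png',cv2.resize(im[222:262,132:187],None,fx=10,fy=10,interpolation=cv2.INTER_CUBIC))
for g in [(.387,.297,.045),(.387,.297,.036),(.387,.350,.045)]: print(g,proj('top',np.array(g)).round(1),proj('side',np.array(g)).round(1))
plan(q,[((.52,.06,.115),0),((.52,.1,.3),0),((.45,.25,.35),0),((.40,.30,.2),0),((.39,.298,.1),0),((.39,.298,.05),0)])
```

```text
(0.387, 0.297, 0.045) [167.4 242.4] [274.9 270.6]
(0.387, 0.297, 0.036) [167.9 242.4] [274.9 273.7]
(0.387, 0.35, 0.045) [148.1 242.3] [266.2 280.9]
wp [0.52  0.06  0.115] N 1 err 0.0 x [ 0.957  0.154 -0.245] q [ 0.03  0.98  2.64  3.01  1.8  -1.63] e [0.47 0.02 0.61] w [0.19 0.01 0.2 ] shift [-34.  -6.  -5.]
wp [0.52 0.1  0.3 ] N 5 err 0.0 x [ 0.957  0.154 -0.245] q [ 0.23  0.09  2.64  3.23  0.91 -1.61] e [0.05 0.01 0.86] w [0.19 0.05 0.38] shift [-73. 174. -45.]
wp [0.45 0.25 0.35] N 4 err 0.0 x [ 0.957  0.154 -0.245] q [ 1.01 -0.04  2.53  4.26  0.95 -2.17] e [-0.01 -0.02  0.86] w [0.12 0.2  0.43] shift [-129.  211. -204.]
wp [0.4 0.3 0.2] N 4 err 0.0 x [ 0.957  0.154 -0.245] q [ 1.28  0.54  2.55  4.27  1.3  -1.61] e [0.08 0.28 0.78] w [0.07 0.25 0.28] shift [-132.   55. -261.]
wp [0.39  0.298 0.1  ] N 3 err 0.0 x [ 0.957  0.154 -0.245] q [ 1.32  0.91  2.52  4.25  1.45 -1.3 ] e [0.11 0.44 0.64] w [0.06 0.25 0.18] shift [-118.  -44. -260.]
wp [0.39  0.298 0.05 ] N 2 err 0.0 x [ 0.957  0.154 -0.245] q [ 1.32  1.07  2.47  4.24  1.5  -1.2 ] e [0.12 0.48 0.57] w [0.06 0.25 0.13] shift [-106.  -92. -260.]
```

View pics/podz.png

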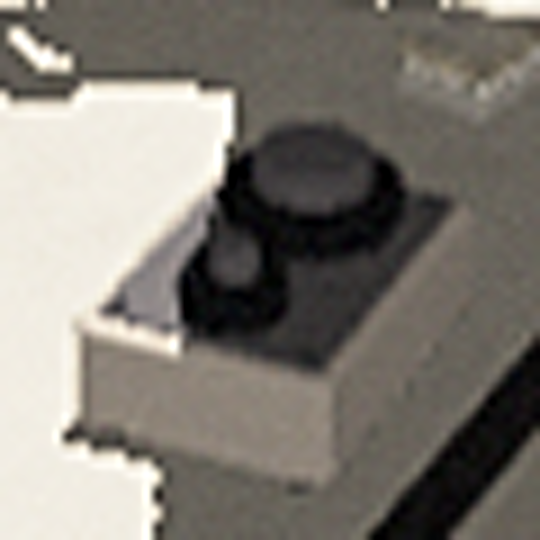

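View pics/podt.png

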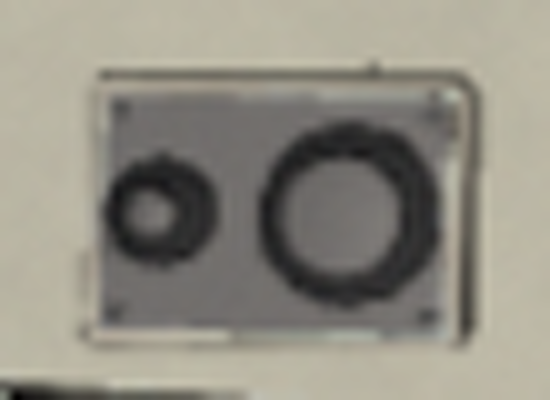

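>>> step_arm:
  commands:
    - [[4, 1, -27], 0]
    - [[9, 2, -54], 0]
    - [[17, 4, -80], 0]
    - [[42, 10, -80], 0]
    - [[38, 26, -80], 0]
    - [[34, 42, -80], 0]
    - [[30, 58, -80], 0]
    - [[26, 74, -80], 0]
    - [[24, 84, -80], 0]
    - [[23, 88, -80], 0]
    - [[23, 88, -80], 0]
    - [[23, 88, -80], 0]

```text
time_s: 29.4
tool_pos: [0.585, 0.1477, 0.1928]
eef_rot: [1.574, 0.247, 0.161]
ft_force: [-0.2, -0.4, 0.1]
gripper_width: 0.0002
```

Run:
```python
from h import *
s=log(); print(s['tool_pos'].round(4))
```

```text
t 29.4 q [0.346, 0.566, 2.52, 3.33, 1.269, -1.578] ft [-0.2 -0.4  0.1]
[[ 0.957  0.242  0.16   0.585]
 [ 0.156  0.036 -0.987  0.148]
 [-0.245  0.97  -0.003  0.193]
 [ 0.     0.     0.     1.   ]]
[0.585  0.1477 0.1928]
```

>>> step_arm:
  commands:
    - [[-1, 3, 0], 0]
    - [[-1, 5.5, 0], 0]
    - [[-2, 7, 0], 0]
    - [[-2, 7.5, 0], 0]
    - [[-2, 7.5, 0], 0]
    - [[-2, 7.5, 0], 0]

```text
time_s: 30.0
tool_pos: [0.5847, 0.1475, 0.2002]
eef_rot: [1.574, 0.248, 0.161]
ft_force: [-0.3, 0.5, -1.9]
gripper_width: -0.0002
```

>>> step_arm:
  commands:
    - [[5, -20, 0], 0]
    - [[10, -42, 0], 0]
    - [[15, -64, 0], 0]
    - [[21, -84, 0], 0]
    - [[-3, -90, 0], 0]
    - [[-11, -92, 25], 0]
    - [[-17, -94, 52], 0]
    - [[-21, -95, 79], 0]
    - [[-21, -95, 79], 0]
    - [[-21, -95, 79], 0]

```text
time_s: 31.0
tool_pos: [0.5546, 0.0614, 0.1131]
eef_rot: [1.574, 0.247, 0.158]
ft_force: [0.8, 0.7, 0.1]
gripper_width: -0.0002
```

Run:
```python
from h import *
s=log(); _,im=snap('wrist','wrist10')
cv2.imwrite('pics/w10z.png',cv2.resize(im[15:80,225:330,::-1],None,fx=7.5,fy=7.5,interpolation=cv2.INTER_CUBIC))
_,im=snap('side','side10')
cv2.imwrite('pics/s10z.png',cv2.resize(im[140:215,205:275,::-1],None,fx=8,fy=8,interpolation=cv2.INTER_CUBIC))
from plan import *
plan(s['qpos'],[((.525,.08,.12),0),((.525,.1,.3),0),((.45,.25,.3),0),((.40,.30,.2),0),((.395,.299,.11),0),((.395,.299,.055),0)])
```

```text
t 31.0 q [0.034, 0.911, 2.576, 3.02, 1.666, -1.61] ft [0.8 0.7 0.1]
[[ 0.958  0.242  0.156  0.555]
 [ 0.152  0.035 -0.988  0.061]
 [-0.245  0.97  -0.003  0.113]
 [ 0.     0.     0.     1.   ]]
wp [0.525 0.08  0.12 ] N 1 err 0.0 x [ 0.958  0.152 -0.245] q [ 0.13  0.94  2.63  3.12  1.76 -1.58] e [0.46 0.06 0.63] w [0.2  0.03 0.2 ] shift [-27.   0. -23.]
wp [0.525 0.1   0.3  ] N 5 err 0.0 x [ 0.958  0.152 -0.245] q [ 0.23  0.1   2.63  3.23  0.91 -1.6 ] e [0.05 0.01 0.86] w [0.2  0.05 0.38] shift [-68. 175. -43.]
wp [0.45 0.25 0.3 ] N 4 err 0.0 x [ 0.958  0.152 -0.245] q [ 1.01  0.14  2.57  4.14  1.06 -1.94] e [0.04 0.07 0.86] w [0.12 0.2  0.38] shift [-117.  163. -203.]
wp [0.4 0.3 0.2] N 3 err 0.0 x [ 0.958  0.152 -0.245] q [ 1.28  0.54  2.55  4.28  1.3  -1.61] e [0.08 0.28 0.78] w [0.07 0.25 0.28] shift [-133.   55. -260.]
wp [0.395 0.299 0.11 ] N 3 err 0.0 x [ 0.958  0.152 -0.245] q [ 1.3   0.88  2.52  4.24  1.43 -1.33] e [0.12 0.42 0.66] w [0.07 0.25 0.19] shift [-116.  -33. -260.]
wp [0.395 0.299 0.055] N 2 err 0.0 x [ 0.958  0.152 -0.245] q [ 1.3   1.05  2.47  4.23  1.49 -1.22] e [0.13 0.48 0.58] w [0.07 0.25 0.14] shift [-102.  -87. -259.]
```

View pics/w10z.png

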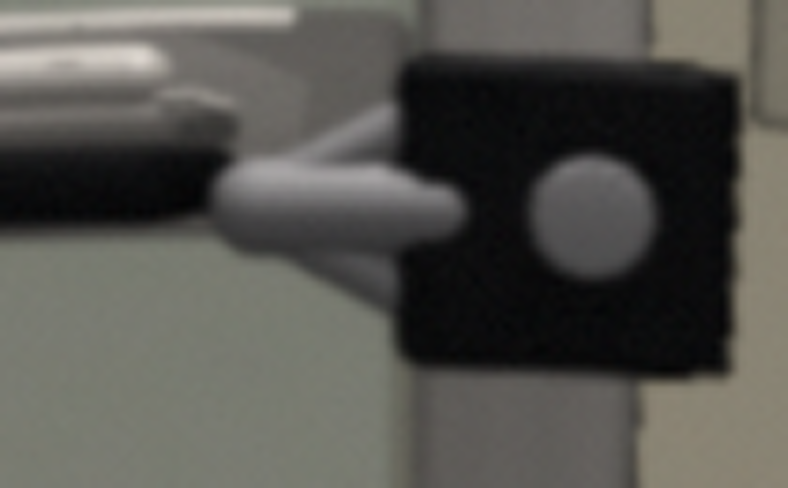

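View pics/s10z.png

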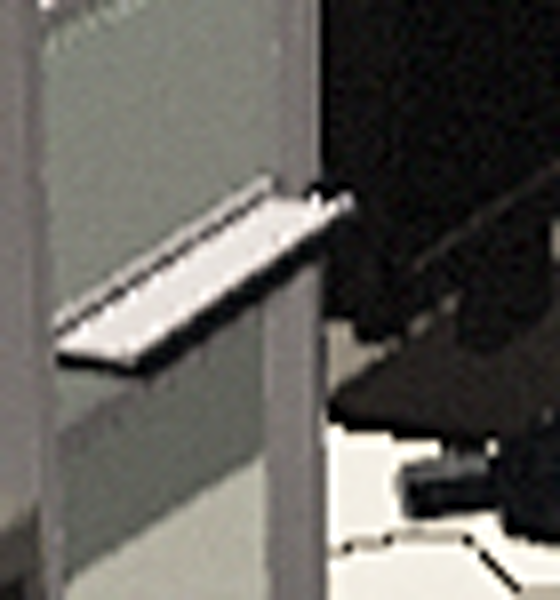

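The lip underside sits at about row 222 of this crop and the pointer axis at about row 205. After depth correction the lip is level to within about 0.6 mm, and it stays there without the hand. Next is the button.

>>> step_arm:
  commands:
    - [[-27, 0, -23], 0]
    - [[-35, 35, -27], 0]
    - [[-43, 70, -31], 0]
    - [[-51, 105, -35], 0]
    - [[-60, 140, -39], 0]
    - [[-68, 175, -43], 0]
    - [[-80, 172, -80], 0]
    - [[-92, 169, -120], 0]
    - [[-105, 166, -160], 0]
    - [[-117, 163, -203], 0]
    - [[-122, 127, -222], 0]
    - [[-128, 91, -241], 0]
    - [[-133, 55, -260], 0]
    - [[-133, 55, -260], 0]
    - [[-133, 55, -260], 0]

```text
time_s: 32.6
tool_pos: [0.3963, 0.3045, 0.1975]
eef_rot: [1.57, 0.249, 0.168]
ft_force: [0.2, 0.1, 0.2]
gripper_width: -0.0
```

Run:
```python
from h import *
s=log(); _,im=snap('wrist','wrist11'); 
print(imaging.look_for('wrist','start_button_top')[:1])
from fit import proj
from scipy.optimize import least_squares
r=least_squares(lambda p:np.concatenate([proj('top',p)-[166.3,243.3],proj('side',p)-[275.3,268.9]]),[.387,.297,.045]); print('btn',r.x.round(4),r.fun.round(2))
r2=least_squares(lambda p:np.concatenate([proj('top',p)-[147.2,243.2],proj('side',p)-[266.4,278.7]]),[.387,.297,.045]); print('small',r2.x.round(4),r2.fun.round(2))
print(wproj(s,r.x),wproj(s,r2.x))
```

```text
t 32.6 q [1.295, 0.55, 2.552, 4.278, 1.304, -1.609] ft [0.2 0.1 0.2]
[[ 0.955  0.243  0.168  0.396]
 [ 0.162  0.042 -0.986  0.304]
 [-0.247  0.969  0.001  0.198]
 [ 0.     0.     0.     1.   ]]
[]
btn [0.3849 0.299  0.0515] [-0.03 -0.07  0.07  0.  ]
small [0.3852 0.3514 0.0524] [-0.09 -0.24  0.22  0.02]
[261.77053273 384.42433892] [203.73799593 373.33938793]
```

View pics/wrist11.png

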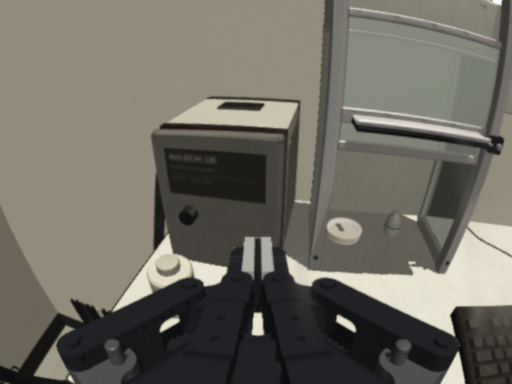

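>>> step_arm:
  commands:
    - [[5, -24, 1], 0]
    - [[10, -48, 2], 0]
    - [[14, -70, 3], 0]
    - [[18, -92, 3], 0]
    - [[22, -108, 4], 0]
    - [[23, -115, 4], 0]
    - [[23, -115, 4], 0]
    - [[23, -115, 4], 0]

```text
time_s: 33.5
tool_pos: [0.393, 0.2978, 0.0845]
eef_rot: [1.575, 0.246, 0.165]
ft_force: [0.6, -0.3, 1.3]
gripper_width: -0.0002
```

Run:
```python
from h import *
s=log(); print(s['tool_pos'].round(4)); _,im=snap('side','side11'); _,im2=snap('top','top11')
a=cv2.resize(im[230:320,230:330,::-1],None,fx=4,fy=4,interpolation=cv2.INTER_CUBIC)
b=cv2.resize(im2[215:275,120:210,::-1],None,fx=4.4,fy=4.4,interpolation=cv2.INTER_CUBIC)
h=max(a.shape[0],b.shape[0]); b=cv2.copyMakeBorder(b,0,h-b.shape[0],0,0,cv2.BORDER_CONSTANT)
cv2.imwrite('pics/p11.png',np.hstack([a,b]))
```

```text
t 33.5 q [1.303, 0.967, 2.505, 4.228, 1.472, -1.265] ft [ 0.6 -0.3  1.3]
[[ 0.957  0.241  0.163  0.393]
 [ 0.159  0.036 -0.987  0.298]
 [-0.243  0.97  -0.004  0.085]
 [ 0.     0.     0.     1.   ]]
[0.393  0.2978 0.0845]
```

View pics/p11.png

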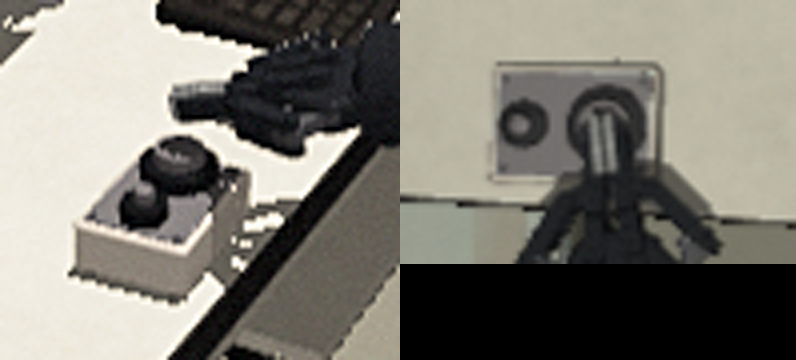

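>>> step_arm:
  commands:
    - [[2, -8, 0], 0]
    - [[4, -16, 0], 0]
    - [[5, -20, 0], 0]
    - [[5.5, -22, 0], 0]
    - [[6, -24, 0], 0]
    - [[6, -24, 0], 0]

```text
time_s: 34.2
tool_pos: [0.3931, 0.2982, 0.0622]
eef_rot: [1.575, 0.239, 0.166]
ft_force: [-5.5, 1.0, 19.0]
gripper_width: -0.0003
```

Run:
```python
from h import *
s=log(); print(s['tool_pos'].round(4))
```

```text
t 34.2 q [1.305, 1.044, 2.482, 4.226, 1.504, -1.218] ft [-5.5  1.  19. ]
[[ 0.958  0.234  0.165  0.393]
 [ 0.161  0.035 -0.986  0.298]
 [-0.237  0.972 -0.004  0.062]
 [ 0.     0.     0.     1.   ]]
[0.3931 0.2982 0.0622]
```

Run:
```python
from h import *
s,im=snap('side','side12'); print(s['ft_force'].round(1), s['wrist_torque'].round(2), s['tau'].round(1))
cv2.imwrite('pics/p12.png',cv2.resize(im[225:315,235:335,::-1],None,fx=6.5,fy=6.5,interpolation=cv2.INTER_CUBIC))
```

```text
[-5.5  1.  19. ] [ 0.5  -2.2   0.33] [ -2.2 -41.4  14.4   0.7  -0.1   0. ]
```

View pics/p12.png

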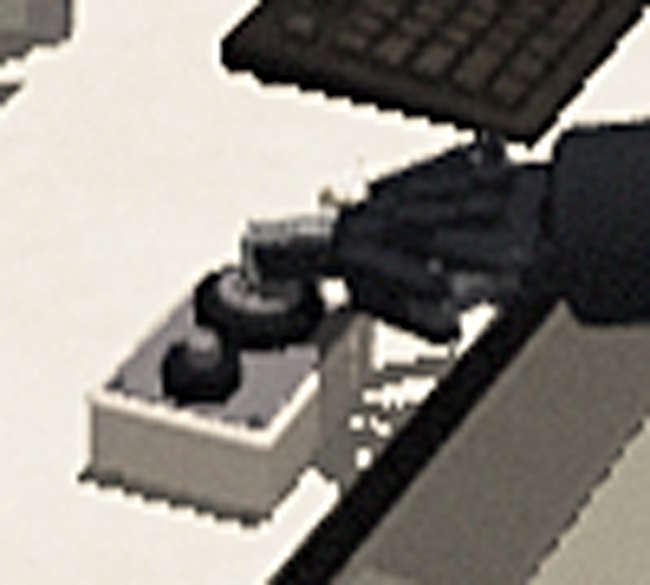

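>>> step_arm:
  commands:
    - [[-2, 8, 0], 0]
    - [[-4, 14, 0], 0]
    - [[-10, 13, -1], 0]
    - [[-17, 11, -2], 0]
    - [[-17, 11, -2], 0]
    - [[-16, 6, -2], 0]
    - [[-15, 3, -2], 0]
    - [[-15, 3, -2], 0]

```text
time_s: 35.05
tool_pos: [0.3791, 0.2981, 0.0682]
eef_rot: [1.575, 0.239, 0.167]
ft_force: [0.3, 0.6, 2.7]
gripper_width: 0.0002
```

Run:
```python
from h import *
s=log(); print(s['tool_pos'].round(4), s['wrist_torque'].round(2))
```

```text
t 35.05 q [1.359, 1.032, 2.494, 4.275, 1.486, -1.21] ft [0.3 0.6 2.7]
[[ 0.958  0.234  0.165  0.379]
 [ 0.161  0.035 -0.986  0.298]
 [-0.237  0.972 -0.004  0.068]
 [ 0.     0.     0.     1.   ]]
[0.3791 0.2981 0.0682] [0.07 0.19 0.12]
```

>>> step_arm:
  commands:
    - [[0.5, -2, 0], 0]
    - [[1, -4, 0], 0]
    - [[1, -4, 0], 0]

```text
time_s: 35.35
tool_pos: [0.3792, 0.298, 0.0641]
eef_rot: [1.575, 0.238, 0.166]
ft_force: [-1.5, 0.5, 4.2]
gripper_width: -0.0001
```

Run:
```python
from h import *
s=log(); print(s['tool_pos'].round(4), s['wrist_torque'].round(2))
```

```text
t 35.35 q [1.358, 1.045, 2.49, 4.275, 1.49, -1.202] ft [-1.5  0.5  4.2]
[[ 0.958  0.234  0.165  0.379]
 [ 0.161  0.035 -0.986  0.298]
 [-0.236  0.972 -0.004  0.064]
 [ 0.     0.     0.     1.   ]]
[0.3792 0.298  0.0641] [ 0.1  -0.08  0.15]
```

>>> step_arm:
  commands:
    - [[0.5, -2, 0], 0]
    - [[1, -3, 0], 0]
    - [[1, -3, 0], 0]

```text
time_s: 35.65
tool_pos: [0.3796, 0.2979, 0.0625]
eef_rot: [1.575, 0.235, 0.167]
ft_force: [-6.4, 0.5, 12.6]
gripper_width: -0.0
```

Run:
```python
from h import *
s=log(); print(s['tool_pos'].round(4), s['wrist_torque'].round(2))
```

```text
t 35.65 q [1.358, 1.053, 2.487, 4.274, 1.496, -1.197] ft [-6.4  0.5 12.6]
[[ 0.959  0.23   0.165  0.38 ]
 [ 0.162  0.035 -0.986  0.298]
 [-0.233  0.973 -0.004  0.062]
 [ 0.     0.     0.     1.   ]]
[0.3796 0.2979 0.0625] [ 0.29 -1.2   0.26]
```

>>> step_arm:
  commands:
    - [[0.5, -1.5, 0], 0]
    - [[0.5, -2, 0], 0]
    - [[0.5, -2, 0], 0]

```text
time_s: 35.95
tool_pos: [0.3798, 0.2979, 0.0624]
eef_rot: [1.575, 0.23, 0.168]
ft_force: [-8.3, -0.0, 15.3]
gripper_width: 0.0001
```

Run:
```python
from h import *
s=log(); print(s['tool_pos'].round(4), s['wrist_torque'].round(2))
s,im=snap('side','side13'); a=cv2.resize(im[225:305,235:335,::-1],None,fx=6.5,fy=6.5,interpolation=cv2.INTER_CUBIC); cv2.imwrite('pics/p13.png',a)
```

```text
t 35.95 q [1.358, 1.059, 2.486, 4.276, 1.503, -1.193] ft [-8.3 -0.  15.3]
[[ 0.96   0.226  0.166  0.38 ]
 [ 0.162  0.034 -0.986  0.298]
 [-0.228  0.974 -0.004  0.062]
 [ 0.     0.     0.     1.   ]]
[0.3798 0.2979 0.0624] [ 0.34 -1.56  0.18]
```

View pics/p13.png

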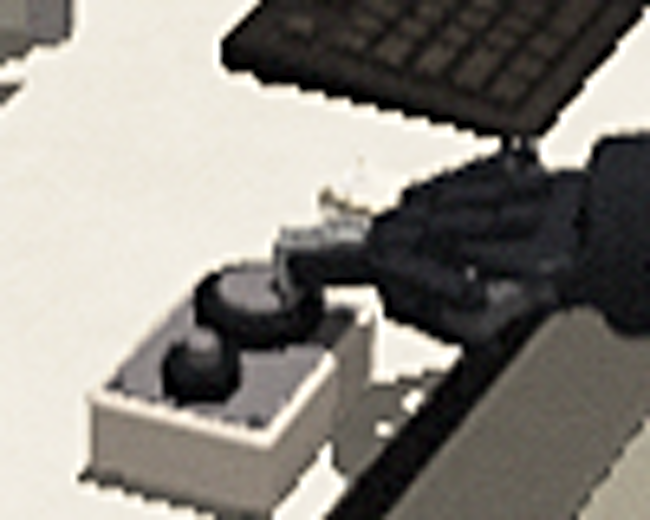

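Run:
```python
import cv2,numpy as np
r=[cv2.resize(cv2.imread(f'pics/{n}.png')[255:290,258:292],None,fx=11,fy=11,interpolation=cv2.INTER_NEAREST) for n in ('side5','side13')]
cv2.imwrite('pics/cmp.png',np.hstack(r))
```

```text
(no output)
```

View pics/cmp.png

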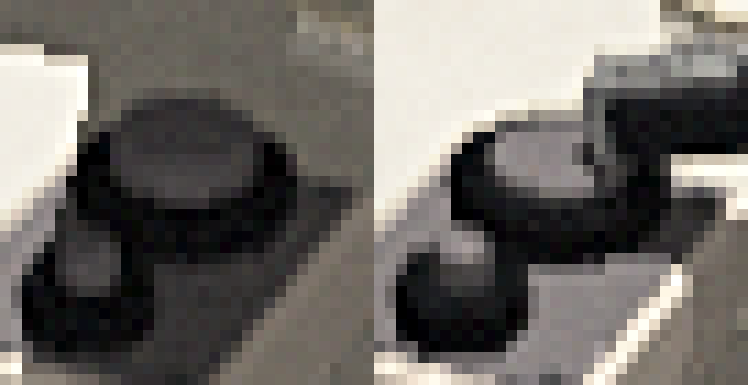

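The released button's cap stands above its collar in the left image. With the finger on it, the cap sits about 2 px (6 mm) lower, inside the collar, and the force is past the spring stop, so it is fully down. I'll let it go now.

>>> step_arm:
  commands:
    - [[-3, 10, 0], 0]
    - [[-6, 25, 0], 0]
    - [[-12, 50, 0], 0]
    - [[-20, 80, 0], 0]
    - [[-27, 110, 0], 0]
    - [[-34, 140, 0], 0]
    - [[-34, 140, 0], 0]
    - [[-34, 140, 0], 0]
    - [[-34, 140, 0], 0]

```text
time_s: 36.9
tool_pos: [0.3787, 0.2972, 0.2054]
eef_rot: [1.574, 0.232, 0.167]
ft_force: [-0.2, 1.7, 0.6]
gripper_width: 0.0003
```

Run:
```python
from h import *
s=log(); s,im=snap('side','side14'); snap('top','top14')
r=cv2.resize(im[255:290,258:292,::-1],None,fx=11,fy=11,interpolation=cv2.INTER_NEAREST)
q=cv2.resize(im[150:200,215:260,::-1],None,fx=7.7,fy=7.7,interpolation=cv2.INTER_CUBIC)[:385]
q=cv2.resize(q,(350,385)); cv2.imwrite('pics/p14.png',np.hstack([r,q]))
im=cv2.imread('pics/side10.png'); cv2.imwrite('pics/p14b.png',cv2.resize(cv2.resize(im[150:200,215:260],None,fx=7.7,fy=7.7,interpolation=cv2.INTER_CUBIC)[:385],(350,385)))
```

```text
t 36.9 q [1.361, 0.546, 2.575, 4.34, 1.332, -1.587] ft [-0.2  1.7  0.6]
[[ 0.96   0.227  0.166  0.379]
 [ 0.162  0.035 -0.986  0.297]
 [-0.229  0.973 -0.003  0.205]
 [ 0.     0.     0.     1.   ]]
```

View pics/p14.png

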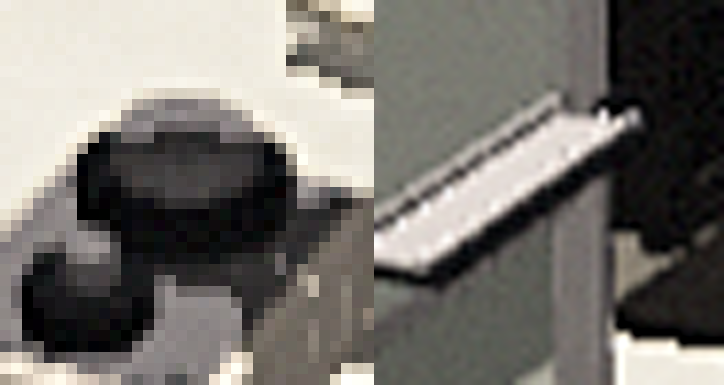

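View pics/top14.png

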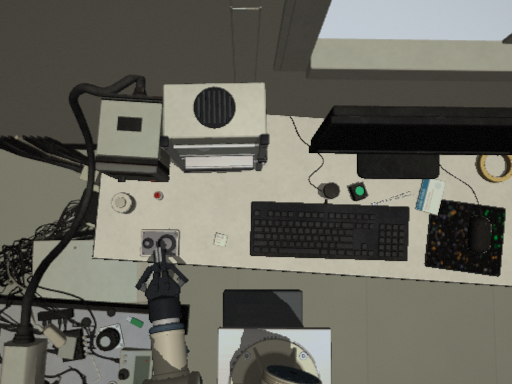

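View pics/p14b.png

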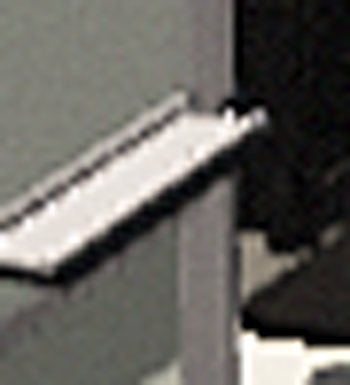

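The button has sprung back, and the window hasn't moved since before the press. All the bystanders are where they were and the hand is clear, so I'm handing the job in.

Run:
```python
from h import *
s=ctrl.sense(); print(s['time_s'],abs(s['dq']).max().round(4)); print(ctrl.job_done())
```

```text
37.0 0.0027
the job is handed in; nothing more can be done
None
```

The window is up at the pointer, the large button has been pressed and released, and I handed the job in at 37.0 s (limit 56 s). The small button was never touched.

**How the window was raised:** The move commands cannot tilt the tool, so I pushed repeatedly just past the arm's reach until the shut fingers lay about 14° below level. I then put the fingertips under the lip and pushed the window up from about 0.105 m. I measured it with the hand taken away and corrected the height twice.

**Last checks:**
- **Window height:** in the last level wrist view the lip's underside is about 0.6 mm below the pointer with the camera's given calibration, and level within 0.1 mm with my refitted one. An earlier measurement from above had the window 1–2 mm closer to the pointer than the level view did; I trusted the level view.
- **Window staying put:** it held by itself, and the side view shows no change from before the button press to after it.
- **Button:** while pressed, the cap sat about 6 mm lower, inside its collar, and the force rose past the 5 N spring to about 15 N. After release the cap stood up again. My first try, with the finger further forward, reached 19 N; I could not tell whether it went fully down, so I pressed again, and the button may have gone down twice.
- **Surroundings:** the bystanders outside the cabinet look unmoved in the top view. I did not compare the two inside it before and after, but the hand was never near them. The hand was clear of everything, with no load beyond sensor noise.

**Possible fault:** while I tilted the tool, joint 3 read 0.057–0.059 rad against its stated lower limit of 0.06. I took that as rounding of the limit, but I could not confirm it.

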